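# Pack the carved camels, shut the carton and lean its pattern board on it

### The arm

A 7-joint arm with a two-finger parallel gripper is mounted at the origin on the work surface. World frame = base frame: x ahead of the robot, y to its left, z up, the work surface at z = 0. Lengths are in m, angles in rad, forces in N, time in s.
With the tool pointing down it reaches from about 0.4 to 0.85 m from the base axis. Payload 6.9 kg.
Tool frame: the origin (TCP) lies midway between the tips of the shut fingers; the grasp point (between the pads) lies bot.tcp_to_grasp behind it (bot.tcp_to_grasp is the distance from the TCP to the grasp point, in m); z points along the fingers, x is the direction in which the jaws open and shut, and the axes are right-handed (so a half turn about z gives the same grasp; the last joint's range is limited). The gripper opens to 85 mm and grips with 20 to 120 N. Pads are 22 mm wide; open, the fingers measure 114 mm over their backs; the gripper's body (76 mm by 85 mm) begins 54 mm behind the grasp point. The pads swing forward as they close: fully open they stand 13 mm farther back than shut.
Start: joints at [-1.119, 0.507, -0.238, 1.5, 0.126, 1.149, -0.155], TCP at [0.212, 0.588, 0.231] pointing down, gripper open.
Joint ranges: [-3.08, 3.08], [-0.24, 2.05], [-1.43, 1.35], [0, 2.5], [-1.52, 4.66], [0.17, 1.96], [-2.89, 2.89]. Speed limits (rad/s): [2.39, 2.39, 3.14, 3.14, 3.14, 3.14, 3.14].

### API

Orientations are given as a unit quaternion [w, x, y, z].
In Python, from bench import bot gives the robot as it stands.
- The arm moves only by the tool step_arm, never from a script. Its argument "deltas" is a list of rows, each a list of 7 numbers: the shift along the tool's x, y, z in m, then the turn, a rotation vector about the tool's x, y, z in rad, then the opening, from -1 (shut) to 1 (fully open), so that 0 is half open. In form: [[dx, dy, dz, ax, ay, az, gripper], ...]. A call has 1 to 12 rows; each row shifts and turns the commanded pose from where the row before left it, along the tool's axes as they then stand; what a row does not reach is not made up. A row lasts 1/8 s, in which the tool goes at most 62.5 mm and 10.7 degrees, less where a joint would pass 70% of its speed; a pose out of reach is approached as far as the arm can. A call is refused whole if a number of a shift passes 0.0625 or a number of a turn 0.188, either way. A call with a gripper value outside its range is refused whole. The fingers move at their own pace and stop on an object; "squeeze" is the grip in N (left out, the last holds). Time passes only in rows, so rows that do not move let the fingers close. It gives the time, the measured TCP pose, the force and the opening at its end, in the units of the state.
- bot.get_obs(): the state, without advancing time (a new reading comes with each control period).
- bot.grab_frame(name): name is "scene" or "top"; returns (picture, depth): 420x560x3 uint8, blue, green, red; 420x560 float32, m along the optical axis (not along the pixel's ray), 0 where there is no reading.
- bot.get_calibration(name): a dict with "vertical_fov" (degrees; the focal length in pixels is half the picture's height over the tangent of half this angle, whatever the lens; pixels are square), "cx", "cy" (the principal point, pixels), "k1" (the pictures are not rectified: a ray, as slopes to the right and down, at radius r is drawn at 1 + k1 r^2 times it, then the intrinsics apply), "pose" (4x4, takes a point from camera to world coordinates). Camera axes: x right, y up, looking along -z (the intrinsics and any distortion apply to the point x, -y, -z); pixel columns grow to the right and rows downward; lengths in m; the calibration is good to about 2 mm. A picture is of the moment at which its call begins. get_calibration takes no time and is no camera call.
- bot.close_job(): hands the job in, once; it reports no verdict.
The state is a dict: "t": time; "q": joint angles; "dq": joint speeds; "tau": joint torques, N m; "position": TCP position; "orientation": TCP orientation; "wrist_force": force on the tool from outside, world axes, zero at the start; "ft_torque": the same for the moment, N m; "finger_gap": finger opening in m.
Only numpy, scipy, OpenCV 4.12 (cv2) and the standard library are available. Lean on these libraries where they do the work, as an engineer would, in place of code of your own. Each camera call takes 0.05 s, during which the arm holds its last target.

### The job

Pack up the carving bench: stand every carved camel upright on the floor of the open carton, then swing the carton's long flap over and press it fully shut, flat on the rim with its tab down behind the wall. After that take the pattern board out of its slotted rack and lean it against the outside of the carton's tab-side long wall, standing on one of its short edges on the bench, square to the wall and slanting about 10 to 25 degrees from upright, and leave the tools and other things on the bench where they are.

Things in the scene. Friction and masses are not known exactly. Their poses are not given: they have to be found in the camera images.
- carton: Open cardboard carton fixed to the bench, outside 310 (its x) x 190 (its y) x 85 high, walls and floor 5 mm. Origin: centre of its underside; z up. Its flap is hinged on the rim of the +y long wall; the -y long wall is the tab side, with free bench outside it. Short end flaps hang down outside the +x and -x ends (look only).
- flap (a joint): Angle of the carton's flap in rad: 0 = shut, flat on the rim; 1.57 = upright; starts at 1.8 to 2.15, leaning out to the carton's +y side. Cardboard panel 300 long, 186 wide (hinge to free edge), 5 thick. Stiff hinge: it stays at any angle; about 1 N at the free edge moves it. Shut it by pushing it over from its outer side, then pressing its top down.
- flap_hinge (a point): Middle of the flap's hinge line, on top of the carton's +y long rim, 85 mm above the bench; its x axis runs along the hinge.
- flap_edge (a point): Middle of the flap's free edge (186 mm from the hinge line), on the face that is the underside when shut. A tab 240 long, 4 thick and 17 deep hangs from the flap 8 mm in from this edge; shutting puts it down inside the tab-side wall.
- rack: Dark wooden rack fixed to the bench, 140 (x) x 80 (y): a 10 mm base with two rails along x, 45 mm high over the bench, that leave a slot 20 mm wide. Origin: centre of its underside. The pattern board starts standing in the slot.
- board: Pattern board, a plywood slab 110 wide (x) x 14 thick (y) x 170 tall (z), about 0.16 kg, with a small dark camel silhouette on each face. Origin: its centre. It starts upright in the rack's slot, its lower edge 10 mm above the bench, and can be pinched across its thickness by the top edge.
- camel1: Carved wooden resting camel, about 0.13 kg (may be absent): body 76 (x) x 46 (y) x 36 high, a hump on its middle 40 (x) x 26 (y) that rises to 70 mm above its underside, and a small head at the +x end up to 56 mm high and 47 mm from the middle. Pinch the hump across its 26 mm. Origin: centre of its underside; z up.
- camel2: Carved wooden resting camel, about 0.13 kg (may be absent): body 76 (x) x 46 (y) x 36 high, a hump on its middle 40 (x) x 26 (y) that rises to 70 mm above its underside, and a small head at the +x end up to 56 mm high and 47 mm from the middle. Pinch the hump across its 26 mm. Origin: centre of its underside; z up.
- camel3: Carved wooden resting camel, about 0.13 kg (may be absent): body 76 (x) x 46 (y) x 36 high, a hump on its middle 40 (x) x 26 (y) that rises to 70 mm above its underside, and a small head at the +x end up to 56 mm high and 47 mm from the middle. Pinch the hump across its 26 mm. Origin: centre of its underside; z up.
- camel4: Carved wooden resting camel, about 0.13 kg (may be absent): body 76 (x) x 46 (y) x 36 high, a hump on its middle 40 (x) x 26 (y) that rises to 70 mm above its underside, and a small head at the +x end up to 56 mm high and 47 mm from the middle. Pinch the hump across its 26 mm. Origin: centre of its underside; z up.
- camel5: Carved wooden resting camel, about 0.13 kg (may be absent): body 76 (x) x 46 (y) x 36 high, a hump on its middle 40 (x) x 26 (y) that rises to 70 mm above its underside, and a small head at the +x end up to 56 mm high and 47 mm from the middle. Pinch the hump across its 26 mm. Origin: centre of its underside; z up.
- gouge: Gouge with a round handle lying on the bench, 160 long, about 30 high. Leave it alone.
- offcut: Plain block of wood 55 x 30 x 24 lying among the camels. Leave it alone.
- block: Plain wooden block 90 x 70 x 50. Leave it alone.
- mallet: Carver's mallet standing on its head, 80 across, 213 tall. Leave it alone.
- glue: White bottle 56 across, 150 tall. Leave it alone.
- mug: White mug 84 across, 90 tall. Leave it alone.
- tape: Roll of paper tape lying flat, 100 across, 40 high. Leave it alone.
Mind the look-alikes: they are no part of the job. What is shaped like the camel4 but turquoise is not meant.

How it is judged:
On the way, in this order (a step that is already met when the one before it is completed fails the run):
1. every camel that is there stands in the carton (x of camel1 in the frame of carton between -0.145 and 0.145 m and y of camel1 in the frame of carton between -0.085 and 0.085 m and z of each of camel1, camel2, camel3, camel4, camel5 in the frame of carton below 0.02 m and angle between each of camel1, camel2, camel3, camel4, camel5's own z axis and vertical below 0.35 rad and x of camel2 in the frame of carton between -0.145 and 0.145 m and y of camel2 in the frame of carton between -0.085 and 0.085 m and x of camel3 in the frame of carton between -0.145 and 0.145 m and y of camel3 in the frame of carton between -0.085 and 0.085 m and x of camel4 in the frame of carton between -0.145 and 0.145 m and y of camel4 in the frame of carton between -0.085 and 0.085 m and x of camel5 in the frame of carton between -0.145 and 0.145 m and y of camel5 in the frame of carton between -0.085 and 0.085 m), for 0.2 s.
2. the flap is fully shut with its tab behind the wall (all of step 1 and value of joint flap below 0.05 rad), for 0.2 s.
3. the board leans against the tab-side wall (angle between the z axis of board and the z axis of carton, either way round between 0.1 and 0.6 rad and x of board in the frame of carton between -0.15 and 0.15 m and y of board in the frame of carton between -0.19 and -0.085 m and height (world z) of board between 0.06 and 0.092 m and angle between the x axis of board and the x axis of carton, either way round below 0.35 rad and contact force between board and carton above 0.03 N and linear speed of board below 0.03 m/s), for 0.2 s.
At the end, for the whole second after the job is handed in: Each camel present stands (within 0.35 rad) on the carton's floor; flap shut within 0.05 rad; board at rest on a short edge on the bench, touching the tab-side wall, 0.1 to 0.6 rad from upright, its width within 0.35 rad of the wall's direction, its centre within 150 mm of the wall's middle (all of step 2 and all of step 3).
It fails at once if a bystander (gouge, offcut, block, mallet, glue, mug or tape) is moved more than 40 mm (distance of any of gouge, offcut, block, mallet, glue, mug, tape from where it was at the start of the episode above 0.04 m).
Of camel1, camel2, camel3, camel4, camel5 only 3 to 5 are there at a start; the rules pass over those that are not, and their reading is None.
At some moment in a run one of camel1, camel2, camel3, camel4, camel5 may be knocked a few centimetres aside while the robot is not near it.
It also fails if it takes over 210 s, if anything falls off the work surface, if the arm or the gripper's body presses on something with over 40 N, if the wrist force passes 120 N, or if a joint passes its speed limit or range.

## Working session

There is one attempt and no reset: what is moved stays moved. The work goes in short steps, Python scripts to look and compute and a tool call to move; the robot and the scene stay as the last step left them, time stands still between calls to the robot, and variables do not carry over. Pictures are saved under pics/ and viewed, and the job is handed in when it is done.

Besides the shell and the picture viewer there is one more tool, called after "Call:" in YAML: its name, and indented under it one key for each argument. step_arm: Moves the arm, as the interface text tells. Its arguments: {"type":"object","properties":{"deltas":{"type":"array"},"squeeze":{"type":"number"}},"required":["deltas"]}

```bash
ls; mkdir -p pics
python3 - <<'E'
from bench import bot
import cv2,numpy as np
for n in("scene","top"):
    im,d=bot.grab_frame(n); cv2.imwrite(f"pics/{n}0.png",im); np.save(f"pics/{n}0.npy",d)
    c=bot.get_calibration(n); print(n,c)
print(bot.get_obs(), bot.tcp_to_grasp)
E
```

```text
pics
scene {'vertical_fov': 55.24186794859863, 'cx': 274.96089199268505, 'cy': 208.8879652873926, 'k1': 0.02259594936669249, 'pose': array([[ 0.84570071, -0.38803345,  0.36636095,  0.9307379 ],
       [ 0.53360112,  0.62483921, -0.56995246, -0.65534123],
       [-0.00775607,  0.67749982,  0.73548205,  0.9046249 ],
       [ 0.        ,  0.        ,  0.        ,  1.        ]])}
top {'vertical_fov': 48.81533088163586, 'cx': 279.9389875241779, 'cy': 207.5316899026556, 'k1': -0.16142007755466337, 'pose': array([[ 0.0257842 ,  0.99816696, -0.0547531 ,  0.4294685 ],
       [-0.99965833,  0.02551029, -0.0056958 ,  0.00300145],
       [-0.00428859,  0.05488125,  0.99848368,  1.49648077],
       [ 0.        ,  0.        ,  0.        ,  1.        ]])}
{'t': 0.1, 'q': array([-1.11950692,  0.5082871 , -0.23751055,  1.50104442,  0.12569649,
        1.14887248, -0.15485584]), 'dq': array([ 0.0003913 , -0.00139739, -0.00107777, -0.00336347, -0.0001366 ,
        0.00129741, -0.00019341]), 'tau': array([-4.97747882e-03, -6.21848559e+01, -2.19486013e+00, -2.50204253e+01,
        1.24462374e-02,  7.73129461e-03, -6.05948316e-06]), 'position': array([0.21176297, 0.58755644, 0.23049117]), 'orientation': array([ 4.79040363e-04,  8.18229010e-01,  5.74891840e-01, -6.56062865e-04]), 'wrist_force': array([-0.30091179,  0.87549886, -0.33156059]), 'ft_torque': array([ 0.00561174,  0.02870069, -0.008238  ]), 'finger_gap': 0.08536753353386164} 0.0187
```

View pics/scene0.png

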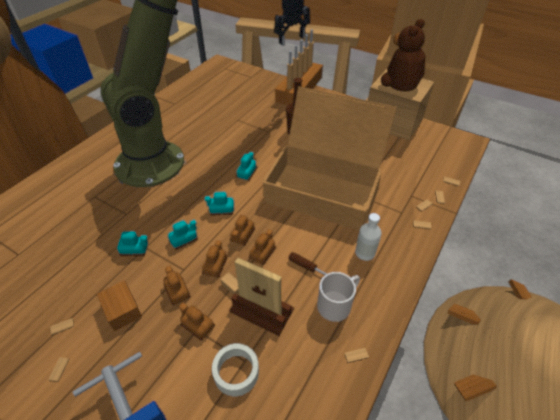

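View pics/top0.png

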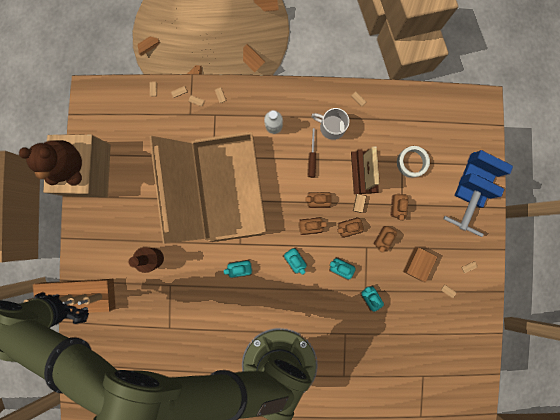

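The scene shows five brown camels at top pixels (320,200), (313,226), (351,227), (400,206) and (387,238). There are four turquoise look-alikes at (240,268), (295,262), (343,268) and (373,297). The carton is at (205,190) with its flap leaning to the image left (+y). The rack and board are at (367,170). Next I'll measure and take an enlarged crop.

```bash
cat > h.py <<'E'
import numpy as np,cv2
from bench import bot
from scipy.spatial.transform import Rotation as R
def K(n):
    c=bot.get_calibration(n); f=210/np.tan(np.radians(c['vertical_fov'])/2)
    return c,f
def rays(n,uv):
    c,f=K(n); uv=np.asarray(uv,float).reshape(-1,2)
    d=(uv-[c['cx'],c['cy']])/f; s=d.copy()
    for _ in range(20): s=d/(1+c['k1']*(s**2).sum(1,keepdims=True))
    r=np.c_[s[:,0],-s[:,1],-np.ones(len(s))]
    return c['pose'][:3,3], r@c['pose'][:3,:3].T   # per unit depth
def plane(n,uv,z):
    o,r=rays(n,uv); t=(z-o[2])/r[:,2]; return o+r*t[:,None]
def cloud(n,d):
    v,u=np.mgrid[0:420,0:560]; o,r=rays(n,np.c_[u.ravel(),v.ravel()])
    P=o+r*d.ravel()[:,None]; P[d.ravel()==0]=np.nan; return P.reshape(420,560,3)
def proj(n,P):
    c,f=K(n); P=np.asarray(P,float).reshape(-1,3); q=(P-c['pose'][:3,3])@c['pose'][:3,:3]
    s=np.c_[q[:,0],-q[:,1]]/(-q[:,2:]); s=s*(1+c['k1']*(s**2).sum(1,keepdims=True)); return s*f+[c['cx'],c['cy']]
def snap(tag,names=("scene","top")):
    out={}
    for n in names:
        im,d=bot.grab_frame(n); cv2.imwrite(f"pics/{n}{tag}.png",im); np.save(f"pics/{n}{tag}.npy",d); out[n]=(im,d,cloud(n,d))
    return out
def load(tag,n):
    im=cv2.imread(f"pics/{n}{tag}.png"); d=np.load(f"pics/{n}{tag}.npy"); return im,d,cloud(n,d)
def crop(im,x0,y0,x1,y1,s,name):
    cv2.imwrite(f"pics/{name}.png",cv2.resize(im[y0:y1,x0:x1],None,fx=s,fy=s,interpolation=cv2.INTER_CUBIC))
E
python3 - <<'E'
from h import *
im,d,P=load("0","top")
crop(im,285,100,455,310,2.8,"c0")
ims,ds,Ps=load("0","scene"); crop(ims,100,140,340,390,2.4,"c1")
# height blobs in camel region
z=P[...,2]
for (u,v) in [(320,200),(313,226),(351,227),(400,206),(387,238),(361,203),(240,268),(295,262),(343,268),(373,297),(367,170),(414,160),(422,263),(313,165),(273,122),(335,122),(146,258),(450,300),(480,250)]:
    print((u,v),P[v,u].round(3), im[v,u])
E
```

```text
(320, 200) [ 0.534 -0.112  0.066] [ 61 101 150]
(313, 226) [ 0.453 -0.092  0.074] [ 61 101 153]
(351, 227) [ 0.453 -0.21   0.073] [ 56  96 147]
(400, 206) [ 0.523 -0.365  0.063] [ 56  95 143]
(387, 238) [ 0.422 -0.322  0.074] [ 65 106 160]
(361, 203) [ 0.531 -0.247  0.026] [113 160 202]
(240, 268) [0.318 0.129 0.071] [164 170  55]
(295, 262) [ 0.341 -0.039  0.071] [164 168  53]
(343, 268) [ 0.326 -0.188  0.073] [162 166  54]
(373, 297) [ 0.238 -0.284  0.07 ] [154 160  51]
(367, 170) [ 0.63  -0.255  0.082] [48 68 86]
(414, 160) [ 0.68  -0.427  0.002] [ 80 118 162]
(422, 263) [ 0.345 -0.441  0.053] [ 60  99 150]
(313, 165) [ 0.649 -0.091  0.029] [31 48 80]
(273, 122) [0.767 0.039 0.107] [169 178 178]
(335, 122) [ 0.797 -0.162  0.005] [144 152 159]
(146, 258) [0.343 0.407 0.131] [11 21 31]
(450, 300) [ 0.221 -0.555  0.004] [ 76 113 155]
(480, 250) [ 0.387 -0.654  0.008] [ 68 102 140]
```

View pics/c0.png

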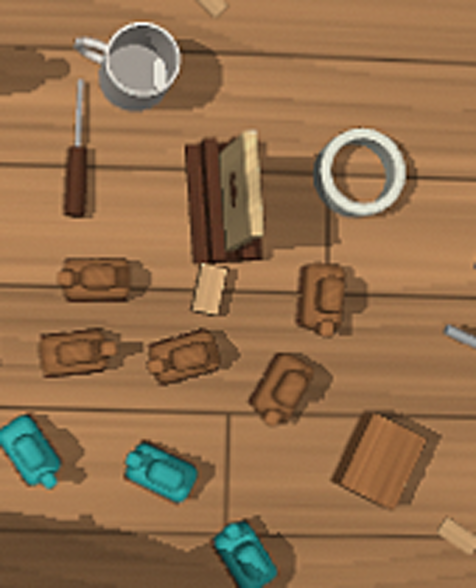

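View pics/c1.png

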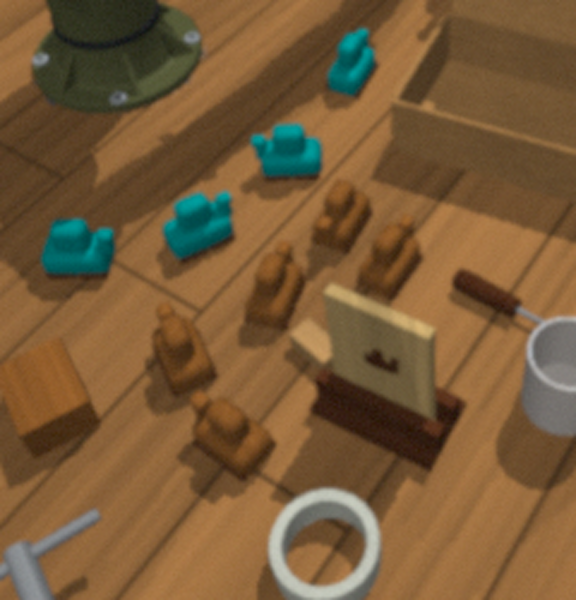

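Five brown camels are confirmed, all standing; the turquoise ones are decoys. Now I'll measure the camels, carton, flap, board and bystanders.

```bash
cat >> h.py <<'E'
def camels(im,P,r=(290,180,450,255)):
    """brown camel poses from a top picture: uses points in world"""
    hsv=cv2.cvtColor(im,cv2.COLOR_BGR2HSV)
    z=P[...,2]; x,y=P[...,0],P[...,1]
    m=((z>0.018)&(z<0.085)).astype(np.uint8)
    box=np.zeros_like(m); box[r[1]:r[3],r[0]:r[2]]=1; m&=box
    n,l,st,_=cv2.connectedComponentsWithStats(m)
    out=[]
    for i in range(1,n):
        if st[i,4]<120: continue
        k=l==i
        p=P[k]; hmax=np.nanmax(p[:,2])
        if hmax<0.055: print('skip',st[i],hmax); continue
        # footprint seen: all points
        rect=cv2.minAreaRect((p[:,:2]*1000).astype(np.float32))
        top=p[p[:,2]>0.061]; hum=top[:,:2].mean(0)
        trect=cv2.minAreaRect((top[:,:2]*1000).astype(np.float32))
        C=np.cov(p[:,:2].T); w,V=np.linalg.eigh(C); ax=V[:,1]
        hd=p[(p[:,2]>0.04)]; t=(hd[:,:2]-hum)@ax
        far=t[np.abs(t)>0.026]
        if far.size and far.mean()<0: ax=-ax
        out.append((hum,np.degrees(np.arctan2(ax[1],ax[0])),hmax))
        print('camel px',np.round(st[i][:4]),'hump',hum.round(4),'n',len(top),'yaw',out[-1][1].round(1),'rect',np.round(rect[0],0),np.round(rect[1],0),round(rect[2],1),'trect',np.round(trect[1],0),round(trect[2],1),'head n',len(far))
    return out
E
python3 - <<'E'
from h import *
im,d,P=load("0","top")
camels(im,P)
ims,ds,Ps=load("0","scene")
def heights(Pm,xlim,ylim,zs):
    for z0,z1 in zs:
        k=(Pm[...,2]>z0)&(Pm[...,2]<z1)&(Pm[...,0]>xlim[0])&(Pm[...,0]<xlim[1])&(Pm[...,1]>ylim[0])&(Pm[...,1]<ylim[1])
        q=Pm[k]
        if len(q)>10:
            r=cv2.minAreaRect((q[:,:2]*1000).astype(np.float32)); print((z0,z1),len(q),q.mean(0).round(3),np.round(r[0]),np.round(r[1]),round(r[2],1))
print("carton top"); heights(P,(0.3,0.8),(0.02,0.4),[(0.075,0.09),(0.1,0.15),(0.2,0.24),(0.25,0.3)])
print("carton scene"); heights(Ps,(0.3,0.8),(0.0,0.4),[(0.08,0.09),(0.1,0.15),(0.2,0.24),(0.25,0.3)])
print("board"); heights(P,(0.55,0.75),(-0.4,-0.2),[(0.035,0.055),(0.17,0.19)])
heights(Ps,(0.55,0.75),(-0.4,-0.2),[(0.17,0.19)])
E
```

```text
camel px [354 180  22  33] hump [ 0.5859 -0.2595] n 15 yaw 165.2 rect [ 552. -258.] [ 56. 100.] 80.5 trect [25. 10.] 32.0 head n 0
camel px [305 192  26  15] hump [ 0.5392 -0.1108] n 97 yaw 93.2 rect [ 541. -107.] [46. 81.] 1.5 trect [22. 59.] 1.6 head n 33
camel px [392 194  16  26] hump [ 0.5256 -0.3732] n 104 yaw 176.9 rect [ 523. -373.] [82. 49.] 1.4 trect [63. 27.] 0.3 head n 32
camel px [298 218  29  16] hump [ 0.4551 -0.0875] n 101 yaw -81.7 rect [456. -92.] [46. 86.] 7.7 trect [25. 51.] 9.5 head n 30
camel px [337 218  27  19] hump [ 0.4537 -0.2143] n 96 yaw 107.0 rect [ 452. -211.] [46. 86.] 17.5 trect [25. 39.] 15.7 head n 31
camel px [376 226  21  27] hump [ 0.4195 -0.3272] n 95 yaw 153.0 rect [ 416. -327.] [45. 85.] 60.0 trect [26. 63.] 64.3 head n 31
carton top
(0.075, 0.09) 856 [0.565 0.191 0.084] [535. 213.] [331. 496.] 83.5
(0.1, 0.15) 1329 [0.557 0.269 0.124] [584. 265.] [214. 616.] 57.8
(0.2, 0.24) 721 [0.547 0.331 0.215] [544. 332.] [302.  25.] 10.0
(0.25, 0.3) 415 [0.538 0.339 0.252] [541. 340.] [298.  25.] 10.2
carton scene
(0.08, 0.09) 982 [0.579 0.18  0.085] [543. 180.] [302. 578.] 75.5
(0.1, 0.15) 2019 [0.578 0.257 0.124] [584. 264.] [222. 618.] 57.6
(0.2, 0.24) 1523 [0.547 0.333 0.22 ] [541. 332.] [302.  29.] 9.8
(0.25, 0.3) 201 [0.546 0.337 0.252] [542. 338.] [298.  27.] 9.1
board
(0.035, 0.055) 426 [ 0.636 -0.29   0.043] [ 627. -321.] [164. 169.] 4.2
(0.17, 0.19) 199 [ 0.63  -0.261  0.179] [ 631. -262.] [108.  16.] 4.5
(0.17, 0.19) 374 [ 0.632 -0.264  0.178] [ 630. -263.] [110.  16.] 5.3
```

Run:
```python
from h import *
for n in("top","scene"):
    im,d,P=load("0",n)
    a=np.radians(9.8); ex=np.array([np.cos(a),np.sin(a)]); ey=np.array([-ex[1],ex[0]])
    k=(P[...,2]>.079)&(P[...,2]<.09)&(P[...,0]>.35)&(P[...,0]<.8)&(P[...,1]>-0.02)&(P[...,1]<.32)
    q=P[k]; u=q[:,:2]@ex; v=q[:,:2]@ey
    print(n,np.histogram(v,bins=np.arange(-.15,.25,.005)),)
    hu=np.histogram(u,bins=np.arange(.35,.85,.005)); print(hu[0])
    # refine angle: tab wall outer face pts / rim
    for nm,mask in (("flap",(P[...,2]>.12)&(P[...,2]<.26)&(P[...,1]>.2)&(P[...,1]<.4)&(P[...,0]>.35)&(P[...,0]<.75)),):
        f=P[mask]; c=f.mean(0); U,S,V=np.linalg.svd(f-c,full_matrices=False); nn=V[2]; r=np.abs((f-c)@nn)
        f=f[r<.012]; c=f.mean(0); U,S,V=np.linalg.svd(f-c,full_matrices=False); nn=V[2]*np.sign(V[2][1]); print(nm,c.round(3),nn.round(4),S.round(3),'yaw',np.degrees(np.arctan2(-nn[0],nn[1])))
        print('along',np.percentile(f[:,:2]@ex,[0.5,99.5]),'zmax',np.percentile(f[:,2],99.8), 'flapang', np.arccos(nn[2]))
    k=(P[...,2]>.25)&(P[...,2]<.32)&(P[...,1]>.2)&(P[...,1]<.42)&(P[...,0]>.35)&(P[...,0]<.75)
    print(np.percentile(P[k][:,2],[50,90,98,100]))
```

```text
top (array([  0,   0,   0,   0,   0,   0,   0,   1,   2,   1,   2,   2,   1,
         0,   1,   3,   0,   0,   0,   0,   0,   0,   0,   0,   0,  21,
       119,  24,   3,  12,  10,   7,  11,   7,   8,  13,   6,  10,   5,
        11,  10,   8,   9,   7,   7,   7,   7,   8,   8,   8,   9,   9,
         9,   8,   8,  10,  10,  10,  11,   7,   8,   7,  67, 151,  66,
         0,   0,   0,   0,   0,   0,   0,   0,   0,   0,   0,   0,   0,
         0]), array([-1.50000000e-01, -1.45000000e-01, -1.40000000e-01, -1.35000000e-01,
       -1.30000000e-01, -1.25000000e-01, -1.20000000e-01, -1.15000000e-01,
       -1.10000000e-01, -1.05000000e-01, -1.00000000e-01, -9.50000000e-02,
       -9.00000000e-02, -8.50000000e-02, -8.00000000e-02, -7.50000000e-02,
       -7.00000000e-02, -6.50000000e-02, -6.00000000e-02, -5.50000000e-02,
       -5.00000000e-02, -4.50000000e-02, -4.00000000e-02, -3.50000000e-02,
       -3.00000000e-02, -2.50000000e-02, -2.00000000e-02, -1.50000000e-02,
       -1.00000000e-02, -5.00000000e-03,  1.38777878e-16,  5.00000000e-03,
        1.00000000e-02,  1.50000000e-02,  2.00000
[... 3153 characters left out ...]
00e-01,  2.05000000e-01,
        2.10000000e-01,  2.15000000e-01,  2.20000000e-01,  2.25000000e-01,
        2.30000000e-01,  2.35000000e-01,  2.40000000e-01,  2.45000000e-01]))
[ 0  0  0  0  0  0  0  0  0  0  0  0  0  0  0  2 48 86 13 12  8 12 11 10
  8 12  9 10 10 11 10 11 12 10 10 11 10 11 14  9 15 10 13 11 10  9 13 15
 11 11 10 14 12 12  8 13 12 13 12 13  9 13 11 11 13 14 14 12 11 12 12 13
 12 14 15 12 12 16 66 76  8  7  5  5  5  6  6  5  3  0  0  0  0  0  0  0
  0  0  0]
flap [0.55  0.317 0.186] [-0.1506  0.8855 -0.4395] [6.039 2.893 0.179] yaw 9.654834158834532
along [0.44101149 0.74012416] zmax 0.25271074393915427 flapang 2.0258021479059423
[0.25173243 0.25362207 0.2551833  0.2572109 ]
```

```bash
cat >> h.py <<'E'
CA=np.radians(9.65); CC=np.array([0.568,0.1727])
def car(x,y): return CC+np.array([np.cos(CA)*x-np.sin(CA)*y, np.sin(CA)*x+np.cos(CA)*y])
def tocar(p): d=np.asarray(p)[:2]-CC; return np.array([np.cos(CA)*d[0]+np.sin(CA)*d[1], -np.sin(CA)*d[0]+np.cos(CA)*d[1]])
def Rdown(yaw):
    a=np.radians(yaw); return np.array([[np.cos(a),np.sin(a),0],[np.sin(a),-np.cos(a),0],[0,0,-1.]])
def cur():
    o=bot.get_obs(); q=o['orientation']; return np.array(o['position']),R.from_quat([q[1],q[2],q[3],q[0]]).as_matrix(),o
def plan(wps,vmax=0.045,wmax=0.16):
    """wps: (pos, yaw or R, grip, mindelay rows). Prints rows to type."""
    p,M,o=cur(); rows=[]
    for pos,y,g,*n in wps:
        T=Rdown(y) if np.isscalar(y) else np.asarray(y); pos=np.asarray(pos,float)
        w=R.from_matrix(M.T@T).magnitude(); 
        k=max(int(np.ceil(max(np.linalg.norm(pos-p)/vmax,w/wmax))),1 if not n else n[0],1)
        for i in range(k):
            d=M.T@(pos-p)/(k-i); rv=R.from_matrix(M.T@T).as_rotvec()/(k-i)
            d=np.round(d,3); rv=np.round(rv,3)
            rows.append([*d,*rv,g]); p=p+M@d; M=M@R.from_rotvec(rv).as_matrix()
    for i in range(0,len(rows),12):
        print("["+",".join("["+",".join("%g"%(v+0) for v in r)+"]" for r in rows[i:i+12])+"]")
    print('end',p.round(4),'t',round(o['t'],2))
E
python3 - <<'E'
from h import *
# camel A
plan([((0.54,-0.111,0.17),1.5,0.2),((0.54,-0.111,0.042),1.5,0.2)])
E
```

```text
[[-0.03,0.03,0.003,0,0,0.067,0.2],[-0.028,0.032,0.003,0,0,0.067,0.2],[-0.026,0.034,0.003,0,0,0.067,0.2],[-0.024,0.036,0.003,0,0,0.067,0.2],[-0.021,0.037,0.004,0,0,0.066,0.2],[-0.019,0.039,0.003,0,0,0.067,0.2],[-0.016,0.04,0.004,0,0,0.066,0.2],[-0.013,0.041,0.003,0,0,0.067,0.2],[-0.011,0.042,0.004,0,0,0.066,0.2],[-0.008,0.042,0.003,0,0,0.067,0.2],[-0.005,0.043,0.004,0,0,0.066,0.2],[-0.002,0.043,0.003,0,0,0.067,0.2]]
[[0.001,0.043,0.004,0,0,0.066,0.2],[0.003,0.043,0.003,0,0,0.067,0.2],[0.006,0.042,0.004,0,0,0.066,0.2],[0.009,0.042,0.003,0,0,0.067,0.2],[0.012,0.041,0.004,0.001,0,0.066,0.2],[0.014,0.04,0.003,0.001,0.001,0.067,0.2],[0,0,0.043,0,0,0,0.2],[0,0,0.043,0,0,0,0.2],[0,0,0.042,-0.001,0,0,0.2]]
end [ 0.5401 -0.1113  0.0424] t 0.1
```

Run:
```python
from h import *
plan([((0.25,0.5,0.35),60,0.2),((0.45,0.1,0.35),20,0.2),((0.54,-0.111,0.17),1.5,0.2),((0.54,-0.111,0.06),1.5,0.2)],vmax=0.055)
```

```text
[[-0.023,0.022,-0.04,0,0.001,0.059,0.2],[-0.022,0.023,-0.04,0,0,0.059,0.2],[-0.02,0.025,-0.039,0,0.001,0.06,0.2],[-0.027,0.041,0,0,0,0.078,0.2],[-0.024,0.043,0,0,0,0.077,0.2],[-0.021,0.045,0,0,0,0.078,0.2],[-0.017,0.047,0,0,0,0.077,0.2],[-0.013,0.048,0,0,0,0.078,0.2],[-0.01,0.049,0,0,0,0.077,0.2],[-0.006,0.049,0,0,0,0.078,0.2],[-0.002,0.05,0,0,0,0.077,0.2],[0.002,0.05,0,0,0,0.078,0.2]]
[[0.002,0.038,0.03,0,0,0.054,0.2],[0.004,0.038,0.03,0,0,0.054,0.2],[0.006,0.038,0.03,0,0,0.054,0.2],[0.008,0.037,0.03,0,0,0.054,0.2],[0.01,0.037,0.03,0,0,0.053,0.2],[0.013,0.036,0.029,0,0,0.054,0.2],[0,0,0.037,0,0,0,0.2],[0,0,0.037,0,0,0,0.2],[0,0,0.036,0,0,0,0.2]]
end [ 0.5405 -0.1105  0.0605] t 0.1
```

Call:
step_arm:
  deltas:
    - [-0.023, 0.022, -0.04, 0, 0, 0.059, 0.2]
    - [-0.022, 0.023, -0.04, 0, 0, 0.059, 0.2]
    - [-0.02, 0.025, -0.039, 0, 0, 0.06, 0.2]
    - [-0.027, 0.041, 0, 0, 0, 0.078, 0.2]
    - [-0.024, 0.043, 0, 0, 0, 0.077, 0.2]
    - [-0.021, 0.045, 0, 0, 0, 0.078, 0.2]
    - [-0.017, 0.047, 0, 0, 0, 0.077, 0.2]
    - [-0.013, 0.048, 0, 0, 0, 0.078, 0.2]
    - [-0.01, 0.049, 0, 0, 0, 0.077, 0.2]
    - [-0.006, 0.049, 0, 0, 0, 0.078, 0.2]
    - [-0.002, 0.05, 0, 0, 0, 0.077, 0.2]
    - [0.002, 0.05, 0, 0, 0, 0.078, 0.2]

```text
t: 1.6
position: [0.4507, 0.0989, 0.3502]
orientation: [-0.0, 0.985, 0.172, -0.0]
wrist_force: [0.1, 0.7, 0.0]
finger_gap: 0.0514
```

Call:
step_arm:
  deltas:
    - [0.002, 0.038, 0.03, 0, 0, 0.054, 0.2]
    - [0.004, 0.038, 0.03, 0, 0, 0.054, 0.2]
    - [0.006, 0.038, 0.03, 0, 0, 0.054, 0.2]
    - [0.008, 0.037, 0.03, 0, 0, 0.054, 0.2]
    - [0.01, 0.037, 0.03, 0, 0, 0.053, 0.2]
    - [0.013, 0.036, 0.029, 0, 0, 0.054, 0.2]
    - [0, 0, 0.037, 0, 0, 0, 0.2]
    - [0, 0, 0.037, 0, 0, 0, 0.2]

```text
t: 2.6
position: [0.5403, -0.1108, 0.0958]
orientation: [0.0, 1.0, 0.012, -0.0]
wrist_force: [0.4, 0.4, 0.0]
finger_gap: 0.0514
```

Run:
```python
from h import *
o=snap("1"); crop(o["scene"][0],150,120,350,330,2.8,"c2")
p,M,ob=cur(); print(p,R.from_matrix(M).as_euler('xyz',degrees=True))
g=car(0.103,-0.045)
plan([((0.54,-0.111,0.043),1.5,0.2),((0.54,-0.111,0.043),1.5,-0.6,4),((0.54,-0.111,0.17),1.5,-0.6),((*g,0.17),99.65,-0.6),((*g,0.051),99.65,-0.6)],vmax=.05)
```

```text
[ 0.53777428 -0.10960596  0.09369599] [-179.91734925    0.42423859    1.4847215 ]
[[0.001,0.001,0.025,-0.001,0.004,0,0.2],[0.001,0,0.026,0,0.003,0,0.2],[0,0,0,0,0,0,-0.6],[0,0,0,0,0,0,-0.6],[0,0,0,0,0,0,-0.6],[0,0,0,0,0,0,-0.6],[0,0,-0.042,0,0,0,-0.6],[0,0,-0.043,0,0,0,-0.6],[0,0,-0.042,0,0,0,-0.6],[0.013,-0.023,0,0,0,-0.156,-0.6],[0.017,-0.021,0,0,0,-0.156,-0.6],[0.019,-0.018,0,0,0,-0.156,-0.6]]
[[0.022,-0.015,0,0,0,-0.156,-0.6],[0.024,-0.011,0,0,0,-0.156,-0.6],[0.025,-0.007,0,0,0,-0.156,-0.6],[0.026,-0.003,0,0,0,-0.155,-0.6],[0.026,0.001,0,0,0,-0.156,-0.6],[0.026,0.005,0,0,0,-0.155,-0.6],[0.025,0.01,0,0,0,-0.156,-0.6],[0.023,0.013,0,0,0,-0.155,-0.6],[0,0,0.04,0,0,0,-0.6],[0,0,0.039,0,0,0,-0.6],[0,0,0.04,0,0,0,-0.6]]
end [0.6771 0.1455 0.0507] t 2.7
```

View pics/c2.png

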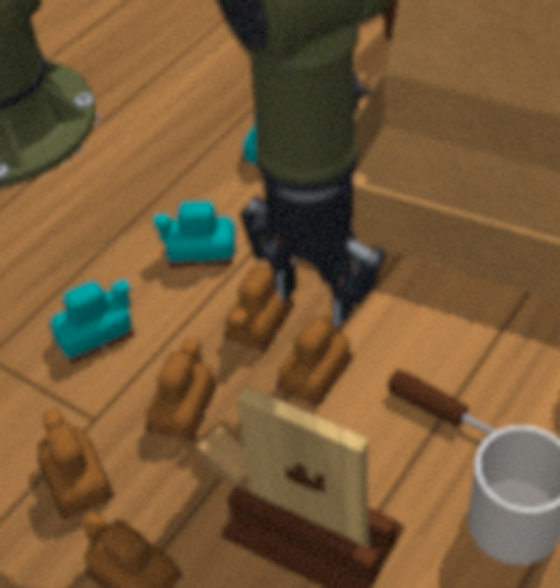

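The gripper is over camel A (crop hump at (320,330)), with a finger on each side. I'll descend and grip.

Call:
step_arm:
  deltas:
    - [0, 0, 0.026, 0, 0, 0, 0.2]
    - [0, 0, 0.026, 0, 0, 0, 0.2]
    - [0, 0, 0, 0, 0, 0, -0.6]
    - [0, 0, 0, 0, 0, 0, -0.6]
    - [0, 0, 0, 0, 0, 0, -0.6]
    - [0, 0, 0, 0, 0, 0, -0.6]
    - [0, 0, -0.042, 0, 0, 0, -0.6]
    - [0, 0, -0.043, 0, 0, 0, -0.6]
    - [0, 0, -0.042, 0, 0, 0, -0.6]
  squeeze: 30

```text
t: 3.82
position: [0.5403, -0.1103, 0.174]
orientation: [0.0, 1.0, 0.013, 0.0]
wrist_force: [1.2, 0.3, -0.9]
finger_gap: 0.0256
```

Run:
```python
import re
s=open('h.py').read()
s=s.replace('def plan(wps,vmax=0.045,wmax=0.16):','def plan(wps,vmax=0.045,wmax=0.16,start=None):').replace('p,M,o=cur(); rows=[]','p,M,o=cur(); rows=[]\n    if start is not None: p=np.array(start[0],float); M=Rdown(start[1]) if np.isscalar(start[1]) else start[1]')
open('h.py','w').write(s)
from h import *
o=snap("2")
crop(o["scene"][0],150,120,350,330,2.8,"c3")
g=car(0.103,-0.045)
plan([((*g,0.17),99.65,-0.6),((*g,0.051),99.65,-0.6)],vmax=.05,start=((0.5403,-.1108,.17),1.5))
```

```text
[[0.013,-0.023,0,0,0,-0.156,-0.6],[0.016,-0.021,0,0,0,-0.156,-0.6],[0.02,-0.018,0,0,0,-0.156,-0.6],[0.022,-0.015,0,0,0,-0.156,-0.6],[0.024,-0.011,0,0,0,-0.156,-0.6],[0.025,-0.007,0,0,0,-0.156,-0.6],[0.026,-0.003,0,0,0,-0.155,-0.6],[0.026,0.001,0,0,0,-0.156,-0.6],[0.026,0.005,0,0,0,-0.155,-0.6],[0.025,0.009,0,0,0,-0.156,-0.6],[0.023,0.013,0,0,0,-0.155,-0.6],[0,0,0.04,0,0,0,-0.6]]
[[0,0,0.04,0,0,0,-0.6],[0,0,0.039,0,0,0,-0.6]]
end [0.6767 0.1455 0.051 ] t 3.92
```

View pics/c3.png

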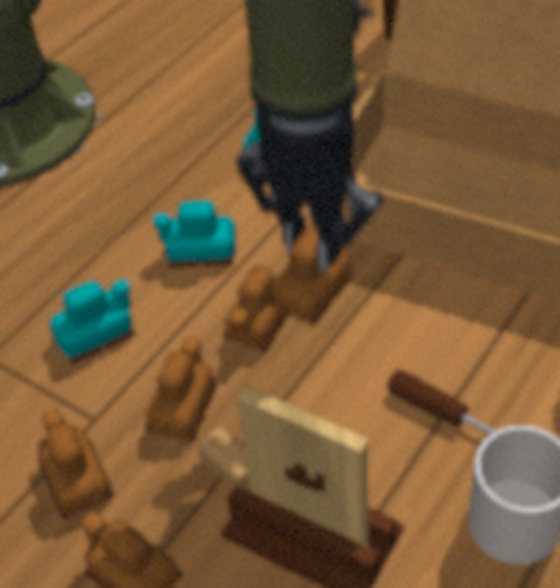

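Call:
step_arm:
  deltas:
    - [0.013, -0.023, 0, 0, 0, -0.156, -0.6]
    - [0.016, -0.021, 0, 0, 0, -0.156, -0.6]
    - [0.02, -0.018, 0, 0, 0, -0.156, -0.6]
    - [0.022, -0.015, 0, 0, 0, -0.156, -0.6]
    - [0.024, -0.011, 0, 0, 0, -0.156, -0.6]
    - [0.025, -0.007, 0, 0, 0, -0.156, -0.6]
    - [0.026, -0.003, 0, 0, 0, -0.155, -0.6]
    - [0.026, 0.001, 0, 0, 0, -0.156, -0.6]
    - [0.026, 0.005, 0, 0, 0, -0.155, -0.6]
    - [0.025, 0.009, 0, 0, 0, -0.156, -0.6]
    - [0.023, 0.013, 0, 0, 0, -0.155, -0.6]
    - [0, 0, 0.04, 0, 0, 0, -0.6]

```text
t: 5.42
position: [0.6791, 0.1497, 0.1339]
orientation: [0.001, 0.643, 0.766, 0.003]
wrist_force: [0.8, -0.8, -2.5]
finger_gap: 0.0257
```

Call:
step_arm:
  deltas:
    - [0, 0, 0.04, 0, 0, 0, -0.6]
    - [0, 0, 0.039, 0, 0, 0, -0.6]

```text
t: 5.68
position: [0.6762, 0.1458, 0.0512]
orientation: [-0.0, 0.645, 0.764, -0.0]
wrist_force: [-0.3, -1.5, -1.8]
finger_gap: 0.0256
```

Run:
```python
from h import *
o=snap("3"); print(cur()[2]['q'].round(2))
crop(o["scene"][0],240,80,440,230,2.8,"c4")
```

```text
[-0.16  0.77 -0.15  1.51  0.14  0.87  1.38]
```

View pics/c4.png

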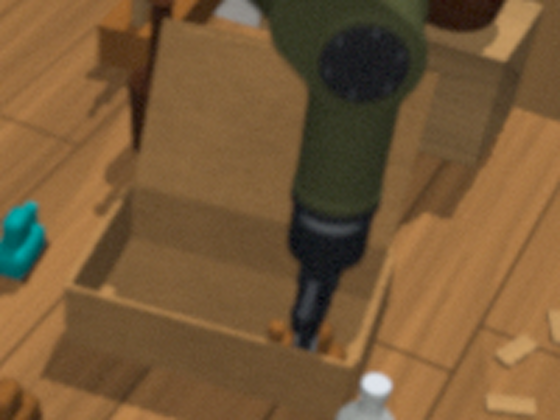

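Run:
```python
from h import *
g=car(0.103,-0.045)
plan([((*g,0.048),99.65,-0.6),((*g,0.048),99.65,0.15,2),((*g,0.17),99.65,0.15),((0.455,-.088,0.17),8,0.2),((0.455,-.088,0.10),8,0.2)],vmax=.05,start=((0.6767,.1455,.051),99.65))
```

```text
[[0,0,0.003,0,0,0,-0.6],[0,0,0,0,0,0,0.15],[0,0,0,0,0,0,0.15],[0,0,-0.041,0,0,0,0.15],[0,0,-0.041,0,0,0,0.15],[0,0,-0.04,0,0,0,0.15],[-0.019,-0.026,0,0,0,0.16,0.2],[-0.023,-0.022,0,0,0,0.16,0.2],[-0.026,-0.018,0,0,0,0.16,0.2],[-0.029,-0.014,0,0,0,0.16,0.2],[-0.031,-0.009,0,0,0,0.16,0.2],[-0.032,-0.004,0,0,0,0.16,0.2]]
[[-0.032,0.001,0,0,0,0.16,0.2],[-0.032,0.006,0,0,0,0.16,0.2],[-0.03,0.011,0,0,0,0.16,0.2],[-0.029,0.016,0,0,0,0.16,0.2],[0,0,0.035,0,0,0,0.2],[0,0,0.035,0,0,0,0.2]]
end [ 0.4546 -0.0877  0.1   ] t 5.78
```

Call:
step_arm:
  deltas:
    - [0, 0, 0.003, 0, 0, 0, -0.6]
    - [0, 0, 0, 0, 0, 0, 0.15]
    - [0, 0, 0, 0, 0, 0, 0.15]
    - [0, 0, -0.041, 0, 0, 0, 0.15]
    - [0, 0, -0.041, 0, 0, 0, 0.15]
    - [0, 0, -0.04, 0, 0, 0, 0.15]
    - [-0.019, -0.026, 0, 0, 0, 0.16, 0.2]
    - [-0.023, -0.022, 0, 0, 0, 0.16, 0.2]
    - [-0.026, -0.018, 0, 0, 0, 0.16, 0.2]
    - [-0.029, -0.014, 0, 0, 0, 0.16, 0.2]
    - [-0.031, -0.009, 0, 0, 0, 0.16, 0.2]
    - [-0.032, -0.004, 0, 0, 0, 0.16, 0.2]

```text
t: 7.28
position: [0.544, 0.0059, 0.1731]
orientation: [0.0, 0.926, 0.377, 0.001]
wrist_force: [0.2, -0.2, 0.0]
finger_gap: 0.0515
```

Call:
step_arm:
  deltas:
    - [-0.032, 0.001, 0, 0, 0, 0.16, 0.2]
    - [-0.032, 0.006, 0, 0, 0, 0.16, 0.2]
    - [-0.03, 0.011, 0, 0, 0, 0.16, 0.2]
    - [-0.029, 0.016, 0, 0, 0, 0.16, 0.2]
    - [0, 0, 0.035, 0, 0, 0, 0.2]
    - [0, 0, 0.035, 0, 0, 0, 0.2]

```text
t: 8.02
position: [0.4556, -0.0873, 0.1027]
orientation: [0.0, 0.998, 0.069, 0.002]
wrist_force: [1.0, 0.6, -1.0]
finger_gap: 0.0512
```

Run:
```python
from h import *
o=snap("4")
crop(o["scene"][0],150,80,400,330,2.2,"c5"); crop(o["top"][0],140,100,440,330,2.2,"c6")
camels(o["top"][0],o["top"][2],(200,140,450,255))
```

```text
camel px [232 141  17  26] hump [0.6772 0.1448] n 112 yaw -171.3 rect [677. 144.] [87. 49.] 9.9 trect [68. 26.] 9.3 head n 51
skip [398 146  32  31 406] 0.04907601151955432
camel px [357 149  19  45] hump [ 0.6308 -0.2546] n 51 yaw -169.8 rect [ 636. -259.] [142.  48.] 5.3 trect [109.  11.] 9.5 head n 197
skip [308 152   8  25 162] 0.03520217989394525
camel px [200 174   9  66] hump [0.4718 0.2488] n 104 yaw 9.4 rect [507. 257.] [210.  11.] 10.7 trect [161.  11.] 11.2 head n 110
skip [354 194  12  19 161] 0.032606766133097764
camel px [391 194  17  26] hump [ 0.5261 -0.3735] n 97 yaw 177.4 rect [ 523. -373.] [49. 84.] 85.0 trect [26. 38.] 89.5 head n 31
camel px [209 213  57  29] hump [0.4242 0.1336] n 137 yaw 107.5 rect [422. 135.] [ 57. 185.] 27.6 trect [ 55. 181.] 27.6 head n 128
camel px [343 218  21  19] hump [ 0.4539 -0.2148] n 92 yaw -56.1 rect [ 455. -218.] [46. 71.] 17.7 trect [24. 38.] 19.0 head n 1
camel px [375 226  22  27] hump [ 0.4202 -0.3276] n 92 yaw 153.0 rect [ 415. -327.] [46. 84.] 60.6 trect [26. 39.] 59.0 head n 29
```

View pics/c5.png

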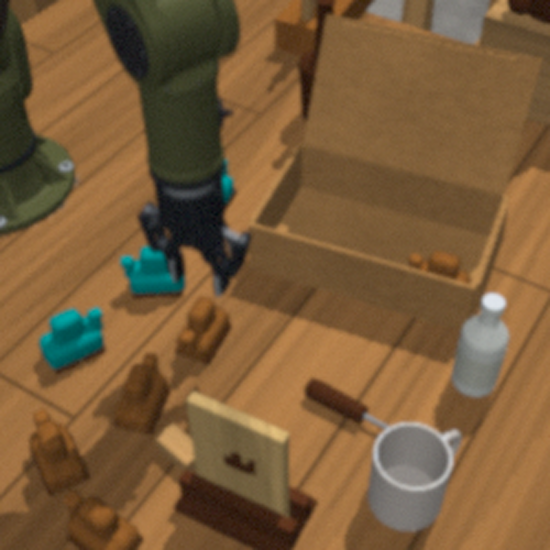

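View pics/c6.png

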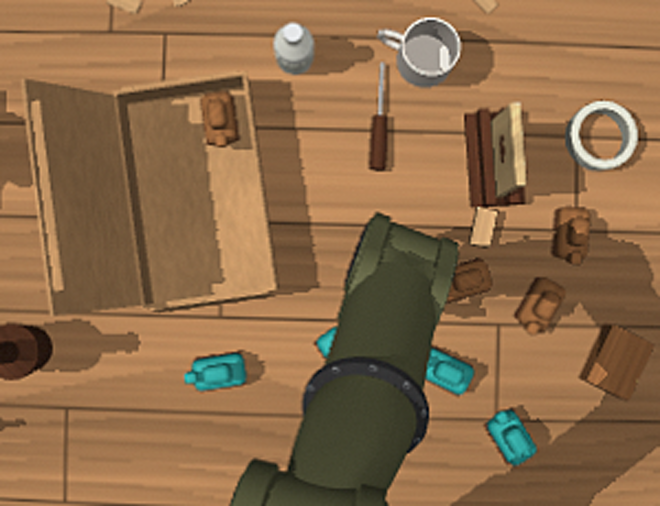

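Camel A stands in the carton at (0.677, 0.145), and camel C under the gripper hasn't moved. I'll pick C next.

Run:
```python
from h import *
g=car(0.103,0.045)
plan([((.4551,-.0875,.043),8,.2),((.4551,-.0875,.043),8,-.6,4),((.4551,-.0875,.17),8,-.6),((*g,0.17),-80.35,-0.6),((*g,0.048),-80.35,-.6)],vmax=.05,start=((0.4551,-.0875,.1),8))
```

```text
[[0,0,0.029,0,0,0,0.2],[0,0,0.028,0,0,0,0.2],[0,0,0,0,0,0,-0.6],[0,0,0,0,0,0,-0.6],[0,0,0,0,0,0,-0.6],[0,0,0,0,0,0,-0.6],[0,0,-0.042,0,0,0,-0.6],[0,0,-0.042,0,0,0,-0.6],[0,0,-0.043,0,0,0,-0.6],[0.025,-0.029,0,0,0,0.154,-0.6],[0.02,-0.032,0,0,0,0.154,-0.6],[0.015,-0.035,0,0,0,0.154,-0.6]]
[[0.009,-0.037,0,0,0,0.154,-0.6],[0.004,-0.038,0,0,0,0.154,-0.6],[-0.002,-0.038,0,0,0,0.154,-0.6],[-0.008,-0.038,0,0,0,0.154,-0.6],[-0.014,-0.036,0,0,0,0.155,-0.6],[-0.019,-0.033,0,0,0,0.154,-0.6],[-0.024,-0.03,0,0,0,0.155,-0.6],[0,0,0.041,0,0,0,-0.6],[0,0,0.04,0,0,0,-0.6],[0,0,0.041,0,0,0,-0.6]]
end [0.6623 0.2339 0.048 ] t 8.12
```

Call:
step_arm:
  deltas:
    - [0, 0, 0.029, 0, 0, 0, 0.2]
    - [0, 0, 0.028, 0, 0, 0, 0.2]
    - [0, 0, 0, 0, 0, 0, -0.6]
    - [0, 0, 0, 0, 0, 0, -0.6]
    - [0, 0, 0, 0, 0, 0, -0.6]
    - [0, 0, 0, 0, 0, 0, -0.6]
    - [0, 0, -0.042, 0, 0, 0, -0.6]
    - [0, 0, -0.042, 0, 0, 0, -0.6]
    - [0, 0, -0.043, 0, 0, 0, -0.6]
    - [0.025, -0.029, 0, 0, 0, 0.154, -0.6]
    - [0.02, -0.032, 0, 0, 0, 0.154, -0.6]
    - [0.015, -0.035, 0, 0, 0, 0.154, -0.6]

```text
t: 9.62
position: [0.5171, 0.0097, 0.1729]
orientation: [-0.0, 0.987, -0.163, 0.0]
wrist_force: [0.5, -0.8, -1.7]
finger_gap: 0.0251
```

Call:
step_arm:
  deltas:
    - [0.009, -0.037, 0, 0, 0, 0.154, -0.6]
    - [0.004, -0.038, 0, 0, 0, 0.154, -0.6]
    - [-0.002, -0.038, 0, 0, 0, 0.154, -0.6]
    - [-0.008, -0.038, 0, 0, 0, 0.154, -0.6]
    - [-0.014, -0.036, 0, 0, 0, 0.155, -0.6]
    - [-0.019, -0.033, 0, 0, 0, 0.154, -0.6]
    - [-0.024, -0.03, 0, 0, 0, 0.155, -0.6]
    - [0, 0, 0.041, 0, 0, 0, -0.6]
    - [0, 0, 0.04, 0, 0, 0, -0.6]
    - [0, 0, 0.041, 0, 0, 0, -0.6]

```text
t: 10.88
position: [0.6619, 0.2349, 0.0494]
orientation: [-0.0, 0.764, -0.645, -0.0]
wrist_force: [-10.3, 22.6, 53.8]
finger_gap: 0.0254
```

Run:
```python
from h import *
o=snap("5")
print(cur()[2]['q'].round(2))
crop(o["scene"][0],200,60,420,250,2.5,"c7")
g=car(0.103,0.045)
plan([((*g,0.048),-80.35,0.15,2),((*g,0.17),-80.35,0.15),((.454,-.2148,0.17),17,0.2),((.454,-.2148,0.10),17,0.2)],vmax=.05,start=((*g,.048),-80.35))
```

```text
[-0.68  0.87  0.59  1.49 -0.55  0.96 -1.33]
[[0,0,0,0,0,0,0.15],[0,0,0,0,0,0,0.15],[0,0,-0.041,0,0,0,0.15],[0,0,-0.041,0,0,0,0.15],[0,0,-0.04,0,0,0,0.15],[0.037,0.025,0,0,0,-0.154,0.2],[0.033,0.031,0,0,0,-0.155,0.2],[0.028,0.036,0,0,0,-0.154,0.2],[0.022,0.039,0,0,0,-0.155,0.2],[0.015,0.042,0,0,0,-0.154,0.2],[0.009,0.044,0,0,0,-0.155,0.2],[0.002,0.045,0,0,0,-0.154,0.2]]
[[-0.005,0.045,0,0,0,-0.155,0.2],[-0.012,0.043,0,0,0,-0.154,0.2],[-0.019,0.041,0,0,0,-0.155,0.2],[-0.025,0.038,0,0,0,-0.154,0.2],[0,0,0.035,0,0,0,0.2],[0,0,0.035,0,0,0,0.2]]
end [ 0.4537 -0.2152  0.1   ] t 10.97
```

View pics/c7.png

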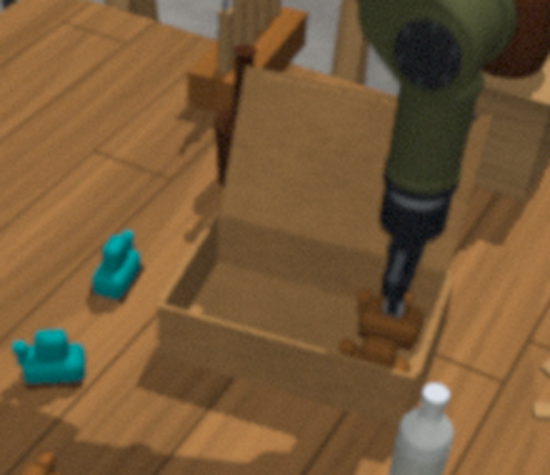

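Call:
step_arm:
  deltas:
    - [0, 0, -0.004, 0, 0, 0, -0.6]

```text
t: 11.1
position: [0.6616, 0.2342, 0.054]
orientation: [0.001, 0.764, -0.645, -0.0]
wrist_force: [-0.7, -0.5, -0.1]
finger_gap: 0.0256
```

Call:
step_arm:
  deltas:
    - [0, 0, 0, 0, 0, 0, 0.15]
    - [0, 0, 0, 0, 0, 0, 0.15]
    - [0, 0, -0.041, 0, 0, 0, 0.15]
    - [0, 0, -0.041, 0, 0, 0, 0.15]
    - [0, 0, -0.036, 0, 0, 0, 0.15]
    - [0.037, 0.025, 0, 0, 0, -0.154, 0.2]
    - [0.033, 0.031, 0, 0, 0, -0.155, 0.2]
    - [0.028, 0.036, 0, 0, 0, -0.154, 0.2]
    - [0.022, 0.039, 0, 0, 0, -0.155, 0.2]
    - [0.015, 0.042, 0, 0, 0, -0.154, 0.2]
    - [0.009, 0.044, 0, 0, 0, -0.155, 0.2]
    - [0.002, 0.045, 0, 0, 0, -0.154, 0.2]

```text
t: 12.6
position: [0.5299, -0.0533, 0.1729]
orientation: [-0.0, 0.987, -0.158, 0.001]
wrist_force: [0.1, -1.1, 0.2]
finger_gap: 0.0513
```

Call:
step_arm:
  deltas:
    - [-0.005, 0.045, 0, 0, 0, -0.155, 0.2]
    - [-0.012, 0.043, 0, 0, 0, -0.154, 0.2]
    - [-0.019, 0.041, 0, 0, 0, -0.155, 0.2]
    - [-0.025, 0.038, 0, 0, 0, -0.154, 0.2]
    - [0, 0, 0.035, 0, 0, 0, 0.2]
    - [0, 0, 0.033, 0, 0, 0, 0.2]

```text
t: 13.35
position: [0.4536, -0.2165, 0.1044]
orientation: [0.001, 0.989, 0.146, 0.001]
wrist_force: [0.2, 0.6, 0.1]
finger_gap: 0.0512
```

Run:
```python
from h import *
o=snap("6")
crop(o["scene"][0],150,80,400,330,2.2,"c8")
camels(o["top"][0],o["top"][2],(200,130,450,255))
g=car(0.004,-0.045)
plan([((.454,-.215,.043),17,.2),((.454,-.215,.043),17,-.6,4),((.454,-.215,.17),17,-.6),((*g,0.17),99.65,-0.6),((*g,0.053),99.65,-.6)],vmax=.05,start=((0.4538,-.215,.102),17))
```

```text
camel px [200 132  54  15] hump [0.7238 0.1796] n 171 yaw 99.5 rect [722. 189.] [ 29. 176.] 2.8 trect [ 29. 168.] 2.4 head n 166
camel px [231 141  18  26] hump [0.6795 0.1452] n 105 yaw -169.5 rect [678. 145.] [86. 47.] 12.4 trect [63. 25.] 6.2 head n 54
camel px [204 146  17  26] hump [0.6567 0.232 ] n 119 yaw 10.2 rect [659. 232.] [86. 49.] 11.1 trect [67. 26.] 11.6 head n 56
skip [398 146  32  31 411] 0.047377034221768755
camel px [357 149  19  45] hump [ 0.6294 -0.2549] n 61 yaw -170.5 rect [ 635. -256.] [144.  50.] 9.1 trect [109.  12.] 9.6 head n 208
skip [308 152   8  25 163] 0.03267994859037349
camel px [200 174  63  68] hump [0.4416 0.1932] n 221 yaw 49.9 rect [471. 210.] [276. 137.] 49.9 trect [234. 118.] 58.9 head n 250
camel px [392 194  16  23] hump [ 0.5266 -0.3732] n 99 yaw -178.4 rect [ 529. -373.] [46. 71.] 87.2 trect [38. 27.] 0.6 head n 4
camel px [337 220  13  17] hump [ 0.4501 -0.1955] n 13 yaw 174.9 rect [ 451. -189.] [40. 53.] 87.1 trect [19. 24.] 1.3 head n 0
[[0,0,0.03,0,0,0,0.2],[0,0,0.029,0,0,0,0.2],[0,0,0,0,0,0,-0.6],[0,0,0,0,0,0,-0.6],[0,0,0,0,0,0,-0.6],[0,0,0,0,0,0,-0.6],[0,0,-0.042,0,0,0,-0.6],[0,0,-0.043,0,0,0,-0.6],[0,0,-0.042,0,0,0,-0.6],[0.022,-0.029,0,0,0,-0.144,-0.6],[0.026,-0.026,0,0,0,-0.144,-0.6],[0.029,-0.022,0,0,0,-0.144,-0.6]]
[[0.032,-0.017,0,0,0,-0.144,-0.6],[0.035,-0.012,0,0,0,-0.144,-0.6],[0.036,-0.007,0,0,0,-0.145,-0.6],[0.037,-0.002,0,0,0,-0.144,-0.6],[0.036,0.003,0,0,0,-0.145,-0.6],[0.036,0.008,0,0,0,-0.144,-0.6],[0.034,0.013,0,0,0,-0.145,-0.6],[0,0,0.039,0,0,0,-0.6],[0,0,0.039,0,0,0,-0.6],[0,0,0.039,0,0,0,-0.6]]
end [0.5793 0.1287 0.053 ] t 13.45
```

View pics/c8.png

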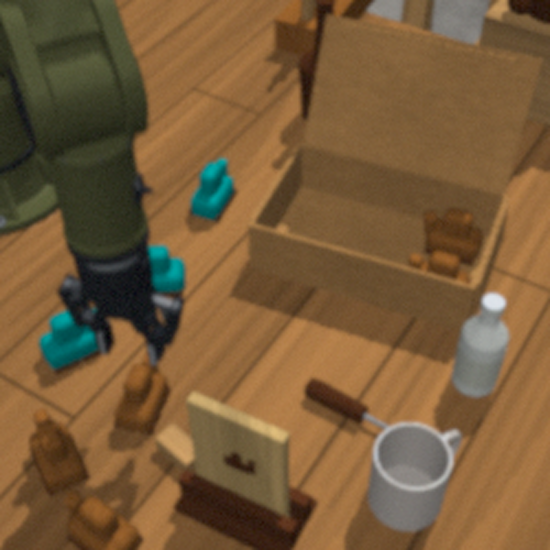

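Camel C stands in the carton, and D sits under the gripper at crop (143,395). I'll pick D.

Call:
step_arm:
  deltas:
    - [0, 0, 0.03, 0, 0, 0, 0.2]
    - [0, 0, 0.029, 0, 0, 0, 0.2]
    - [0, 0, 0, 0, 0, 0, -0.6]
    - [0, 0, 0, 0, 0, 0, -0.6]
    - [0, 0, 0, 0, 0, 0, -0.6]
    - [0, 0, 0, 0, 0, 0, -0.6]
    - [0, 0, -0.042, 0, 0, 0, -0.6]
    - [0, 0, -0.043, 0, 0, 0, -0.6]
    - [0, 0, -0.042, 0, 0, 0, -0.6]
    - [0.022, -0.029, 0, 0, 0, -0.144, -0.6]
    - [0.026, -0.026, 0, 0, 0, -0.144, -0.6]
    - [0.029, -0.022, 0, 0, 0, -0.144, -0.6]

```text
t: 14.95
position: [0.4909, -0.1112, 0.1729]
orientation: [0.0, 0.934, 0.358, 0.0]
wrist_force: [0.1, -0.1, -1.3]
finger_gap: 0.0253
```

Call:
step_arm:
  deltas:
    - [0.032, -0.017, 0, 0, 0, -0.144, -0.6]
    - [0.035, -0.012, 0, 0, 0, -0.144, -0.6]
    - [0.036, -0.007, 0, 0, 0, -0.145, -0.6]
    - [0.037, -0.002, 0, 0, 0, -0.144, -0.6]
    - [0.036, 0.003, 0, 0, 0, -0.145, -0.6]
    - [0.036, 0.008, 0, 0, 0, -0.144, -0.6]
    - [0.034, 0.013, 0, 0, 0, -0.145, -0.6]
    - [0, 0, 0.039, 0, 0, 0, -0.6]
    - [0, 0, 0.039, 0, 0, 0, -0.6]
    - [0, 0, 0.034, 0, 0, 0, -0.6]
    - [0, 0, 0.003, 0, 0, 0, -0.6]

```text
t: 16.32
position: [0.5777, 0.1278, 0.0554]
orientation: [-0.001, 0.645, 0.764, -0.002]
wrist_force: [-0.7, 0.9, -0.5]
finger_gap: 0.0257
```

Run:
```python
from h import *
o=snap("7"); print(cur()[2]['wrist_force'])
g=car(0.004,-0.045)
crop(o["scene"][0],200,60,420,250,2.5,"c9")
camels(o["top"][0],o["top"][2],(290,180,450,255))
plan([((*g,0.055),99.65,0.15,2),((*g,0.17),99.65,0.15),((.42,-.328,0.17),61.5,0.2),((.42,-.328,0.10),61.5,0.2)],vmax=.05,start=((*g,.055),99.65))
```

```text
[-0.71172141 -0.01190292 -2.00833393]
camel px [359 180  17  14] hump [ 0.5861 -0.2592] n 16 yaw -114.2 rect [ 586. -264.] [41. 49.] 4.3 trect [27.  9.] 29.3 head n 12
skip [354 194  12  19 159] 0.030791839318517367
camel px [392 194  16  26] hump [ 0.5268 -0.3733] n 97 yaw 176.2 rect [ 523. -373.] [81. 48.] 0.5 trect [38. 26.] 1.9 head n 32
camel px [376 226  21  27] hump [ 0.4194 -0.3274] n 94 yaw 152.9 rect [ 415. -328.] [45. 85.] 60.5 trect [26. 59.] 64.9 head n 28
[[0,0,0,0,0,0,0.15],[0,0,0,0,0,0,0.15],[0,0,-0.038,0,0,0,0.15],[0,0,-0.039,0,0,0,0.15],[0,0,-0.038,0,0,0,0.15],[-0.042,-0.023,0,0,0,0.067,0.2],[-0.044,-0.021,0,0,0,0.067,0.2],[-0.045,-0.017,0,0,0,0.066,0.2],[-0.046,-0.015,0,0,0,0.067,0.2],[-0.047,-0.011,0,0,0,0.066,0.2],[-0.048,-0.008,0,0,0,0.067,0.2],[-0.048,-0.005,0,0,0,0.066,0.2]]
[[-0.049,-0.002,0,0,0,0.067,0.2],[-0.048,0.001,0,0,0,0.066,0.2],[-0.048,0.005,0,0,0,0.067,0.2],[0,0,0.035,0,0,0,0.2],[0,0,0.035,0,0,0,0.2]]
end [ 0.4204 -0.3277  0.1   ] t 16.43
```

View pics/c9.png

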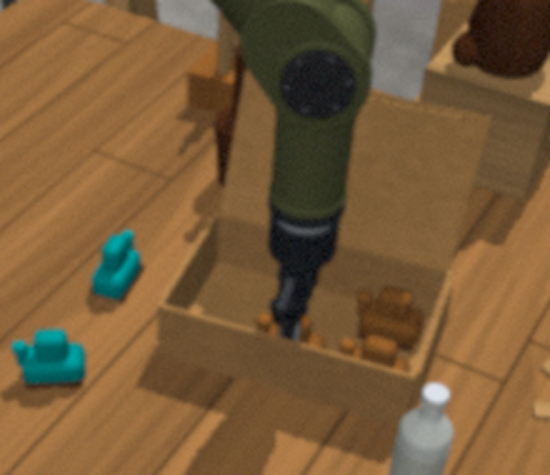

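Call:
step_arm:
  deltas:
    - [0, 0, 0.003, 0, 0, 0, -0.6]
    - [0, 0, 0, 0, 0, 0, 0.15]
    - [0, 0, 0, 0, 0, 0, 0.15]
    - [0, 0, -0.04, 0, 0, 0, 0.15]
    - [0, 0, -0.039, 0, 0, 0, 0.15]
    - [0, 0, -0.039, 0, 0, 0, 0.15]
    - [-0.042, -0.023, 0, 0, 0, 0.067, 0.2]
    - [-0.044, -0.021, 0, 0, 0, 0.067, 0.2]
    - [-0.045, -0.017, 0, 0, 0, 0.066, 0.2]
    - [-0.046, -0.015, 0, 0, 0, 0.067, 0.2]
    - [-0.047, -0.011, 0, 0, 0, 0.066, 0.2]
    - [-0.048, -0.008, 0, 0, 0, 0.067, 0.2]

```text
t: 17.92
position: [0.4836, -0.147, 0.1729]
orientation: [0.001, 0.785, 0.62, 0.0]
wrist_force: [0.6, -0.8, 0.4]
finger_gap: 0.0511
```

Call:
step_arm:
  deltas:
    - [-0.048, -0.005, 0, 0, 0, 0.066, 0.2]
    - [-0.049, -0.002, 0, 0, 0, 0.067, 0.2]
    - [-0.048, 0.001, 0, 0, 0, 0.066, 0.2]
    - [-0.048, 0.005, 0, 0, 0, 0.067, 0.2]
    - [0, 0, 0.035, 0, 0, 0, 0.2]
    - [0, 0, 0.035, 0, 0, 0, 0.2]

```text
t: 18.68
position: [0.4202, -0.3294, 0.1023]
orientation: [0.001, 0.86, 0.51, 0.0]
wrist_force: [0.1, -0.0, -0.4]
finger_gap: 0.0509
```

Run:
```python
from h import *
o=snap("8")
crop(o["scene"][0],130,80,400,350,2.1,"c10")
camels(o["top"][0],o["top"][2],(200,138,450,255))
g=car(0.004,0.045)
plan([((.42,-.328,.043),61.5,.2),((.42,-.328,.043),61.5,-.6,4),((.42,-.328,.17),61.5,-.6),((*g,0.17),99.65,-0.6),((*g,0.056),99.65,-.6),((*g,0.052),99.65,-.6)],vmax=.05,start=((0.4204,-.3277,.1),61.5))
```

```text
camel px [200 138  50   9] hump [0.7139 0.2329] n 66 yaw -80.0 rect [719. 197.] [ 10. 161.] 8.1 trect [10. 93.] 8.1 head n 60
camel px [232 141  17  26] hump [0.6759 0.1444] n 117 yaw -171.1 rect [677. 145.] [86. 46.] 10.1 trect [66. 26.] 10.4 head n 53
camel px [204 146  18  26] hump [0.6575 0.2325] n 112 yaw -169.8 rect [659. 233.] [85. 48.] 11.9 trect [65. 26.] 17.2 head n 51
skip [398 146  32  31 412] 0.04913016711616791
camel px [353 149  23  64] hump [ 0.6273 -0.2552] n 54 yaw 1.4 rect [ 603. -258.] [ 63. 201.] 87.7 trect [109.  10.] 9.9 head n 200
skip [308 152   8  25 165] 0.03373896214067895
camel px [200 173   9  67] hump [0.4739 0.2495] n 102 yaw 9.3 rect [510. 258.] [213.  10.] 9.7 trect [156.  10.] 9.7 head n 114
camel px [236 172  17  27] hump [0.5783 0.1277] n 101 yaw -171.3 rect [578. 128.] [84. 47.] 8.1 trect [63. 23.] 10.1 head n 50
camel px [392 194  16  26] hump [ 0.5264 -0.3735] n 101 yaw 176.7 rect [ 523. -372.] [47. 82.] 89.9 trect [53. 27.] 2.2 head n 32
camel px [209 230  53  12] hump [0.4164 0.1502] n 114 yaw -80.1 rect [416. 146.] [ 13. 164.] 10.0 trect [ 1
[... 166 characters left out ...]
0,0,0,0.2],[0,0,0.028,0,0,0,0.2],[0,0,0,0,0,0,-0.6],[0,0,0,0,0,0,-0.6],[0,0,0,0,0,0,-0.6],[0,0,0,0,0,0,-0.6],[0,0,-0.042,0,0,0,-0.6],[0,0,-0.042,0,0,0,-0.6],[0,0,-0.043,0,0,0,-0.6],[0.046,-0.011,0,0,0,-0.055,-0.6],[0.046,-0.009,0,0,0,-0.056,-0.6],[0.047,-0.006,0,0,0,-0.055,-0.6]]
[[0.047,-0.003,0,0,0,-0.056,-0.6],[0.047,-0.001,0,0,0,-0.055,-0.6],[0.047,0.002,0,0,0,-0.056,-0.6],[0.047,0.004,0,0,0,-0.055,-0.6],[0.046,0.007,0,0,0,-0.056,-0.6],[0.046,0.01,0,0,0,-0.055,-0.6],[0.045,0.012,0,0,0,-0.056,-0.6],[0.045,0.014,0,0,0,-0.055,-0.6],[0.044,0.017,0,0,0,-0.056,-0.6],[0,0,0.038,0,0,0,-0.6],[0,0,0.038,0,0,0,-0.6],[0,0,0.038,0,0,0,-0.6]]
[[0,0,0.004,0,0,0,-0.6]]
end [0.5642 0.218  0.052 ] t 18.77
```

View pics/c10.png

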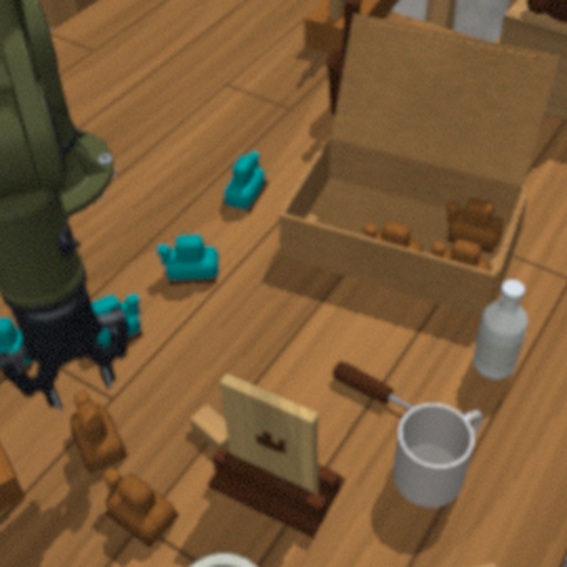

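Three camels are standing in the carton, and E is below the gripper at crop (95,430). I'll pick E.

Call:
step_arm:
  deltas:
    - [0, 0, 0.029, 0, 0, 0, 0.2]
    - [0, 0, 0.028, 0, 0, 0, 0.2]
    - [0, 0, 0, 0, 0, 0, -0.6]
    - [0, 0, 0, 0, 0, 0, -0.6]
    - [0, 0, 0, 0, 0, 0, -0.6]
    - [0, 0, 0, 0, 0, 0, -0.6]
    - [0, 0, -0.042, 0, 0, 0, -0.6]
    - [0, 0, -0.042, 0, 0, 0, -0.6]
    - [0, 0, -0.043, 0, 0, 0, -0.6]
    - [0.046, -0.011, 0, 0, 0, -0.055, -0.6]
    - [0.046, -0.009, 0, 0, 0, -0.056, -0.6]
    - [0.047, -0.006, 0, 0, 0, -0.055, -0.6]

```text
t: 20.27
position: [0.4564, -0.1901, 0.1729]
orientation: [0.0, 0.814, 0.581, 0.0]
wrist_force: [0.4, 0.5, -1.8]
finger_gap: 0.0255
```

Call:
step_arm:
  deltas:
    - [0.047, -0.003, 0, 0, 0, -0.056, -0.6]
    - [0.047, -0.001, 0, 0, 0, -0.055, -0.6]
    - [0.047, 0.002, 0, 0, 0, -0.056, -0.6]
    - [0.047, 0.004, 0, 0, 0, -0.055, -0.6]
    - [0.046, 0.007, 0, 0, 0, -0.056, -0.6]
    - [0.046, 0.01, 0, 0, 0, -0.055, -0.6]
    - [0.045, 0.012, 0, 0, 0, -0.056, -0.6]
    - [0.045, 0.014, 0, 0, 0, -0.055, -0.6]
    - [0.044, 0.017, 0, 0, 0, -0.056, -0.6]
    - [0, 0, 0.038, 0, 0, 0, -0.6]
    - [0, 0, 0.038, 0, 0, 0, -0.6]
    - [0, 0, 0.038, 0, 0, 0, -0.6]

```text
t: 21.78
position: [0.5643, 0.2173, 0.0576]
orientation: [0.0, 0.645, 0.764, 0.0]
wrist_force: [0.6, -0.1, -0.7]
finger_gap: 0.0255
```

Call:
step_arm:
  deltas:
    - [0, 0, 0.003, 0, 0, 0, -0.6]

```text
t: 21.9
position: [0.5624, 0.2165, 0.0531]
orientation: [-0.001, 0.645, 0.764, -0.002]
wrist_force: [1.3, -0.1, -0.3]
finger_gap: 0.0253
```

Run:
```python
from h import *
o=snap("9"); print(cur()[2]['wrist_force'])
g=car(0.004,0.045)
crop(o["scene"][0],200,60,420,250,2.5,"c11")
camels(o["top"][0],o["top"][2],(290,190,450,255))
plan([((*g,0.053),99.65,0.15,2),((*g,0.17),99.65,0.15),((.5265,-.3735,0.17),88,0.2),((.5265,-.3735,0.10),88,0.2)],vmax=.055,start=((*g,.053),99.65))
```

```text
[ 0.77107875 -0.3600412  -0.6145572 ]
skip [354 190  12  23 179] 0.05054930343656494
camel px [392 194  16  26] hump [ 0.5259 -0.3737] n 97 yaw 176.6 rect [ 523. -374.] [49. 84.] 85.8 trect [53. 27.] 1.3 head n 35
[[0,0,0,0,0,0,0.15],[0,0,0,0,0,0,0.15],[0,0,-0.039,0,0,0,0.15],[0,0,-0.039,0,0,0,0.15],[0,0,-0.039,0,0,0,0.15],[-0.052,-0.012,0,0,0,0.018,0.2],[-0.053,-0.012,0,0,0,0.019,0.2],[-0.053,-0.01,0,0,0,0.018,0.2],[-0.053,-0.01,0,0,0,0.019,0.2],[-0.053,-0.008,0,0,0,0.018,0.2],[-0.053,-0.008,0,0,0,0.019,0.2],[-0.054,-0.006,0,0,0,0.018,0.2]]
[[-0.054,-0.006,0,0,0,0.019,0.2],[-0.053,-0.005,0,0,0,0.018,0.2],[-0.054,-0.003,0,0,0,0.019,0.2],[-0.054,-0.003,0,0,0,0.018,0.2],[0,0,0.035,0,0,0,0.2],[0,0,0.035,0,0,0,0.2]]
end [ 0.5261 -0.3739  0.1   ] t 22.0
```

View pics/c11.png

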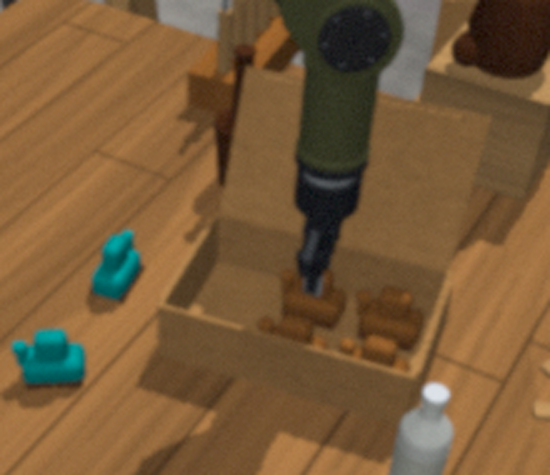

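Call:
step_arm:
  deltas:
    - [0, 0, 0.001, 0, 0, 0, 0.15]
    - [0, 0, 0, 0, 0, 0, 0.15]
    - [0, 0, -0.039, 0, 0, 0, 0.15]
    - [0, 0, -0.039, 0, 0, 0, 0.15]
    - [0, 0, -0.04, 0, 0, 0, 0.15]
    - [-0.052, -0.012, 0, 0, 0, 0.018, 0.2]
    - [-0.053, -0.012, 0, 0, 0, 0.019, 0.2]
    - [-0.053, -0.01, 0, 0, 0, 0.018, 0.2]
    - [-0.053, -0.01, 0, 0, 0, 0.019, 0.2]
    - [-0.053, -0.008, 0, 0, 0, 0.018, 0.2]
    - [-0.053, -0.008, 0, 0, 0, 0.019, 0.2]
    - [-0.054, -0.006, 0, 0, 0, 0.018, 0.2]

```text
t: 23.5
position: [0.5404, -0.1607, 0.1735]
orientation: [0.001, 0.693, 0.721, 0.001]
wrist_force: [1.0, -1.0, -0.5]
finger_gap: 0.0511
```

Call:
step_arm:
  deltas:
    - [-0.054, -0.006, 0, 0, 0, 0.019, 0.2]
    - [-0.053, -0.005, 0, 0, 0, 0.018, 0.2]
    - [-0.054, -0.003, 0, 0, 0, 0.019, 0.2]
    - [-0.054, -0.003, 0, 0, 0, 0.018, 0.2]
    - [0, 0, 0.035, 0, 0, 0, 0.2]
    - [0, 0, 0.035, 0, 0, 0, 0.2]

```text
t: 24.25
position: [0.5259, -0.3756, 0.1027]
orientation: [0.001, 0.72, 0.694, 0.0]
wrist_force: [0.6, 0.6, -0.5]
finger_gap: 0.0513
```

Run:
```python
from h import *
o=snap("10")
crop(o["scene"][0],130,80,400,350,2.1,"c12")
camels(o["top"][0],o["top"][2],(200,138,450,255))
g=car(-0.095,0.0)
plan([((.526,-.3735,.043),88,.2),((.526,-.3735,.043),88,-.6,4),((.5,-.35,.18),88,-.6),((*g,0.17),99.65,-0.6),((*g,0.056),99.65,-.6),((*g,0.053),99.65,-.6)],vmax=.055,start=((0.5261,-.3739,.1),88))
```

```text
camel px [200 138  50   9] hump [0.714  0.2301] n 64 yaw -79.9 rect [721. 197.] [ 11. 161.] 9.2 trect [10. 96.] 5.6 head n 56
camel px [232 141  17  26] hump [0.6781 0.1452] n 108 yaw -171.7 rect [678. 145.] [86. 47.] 8.5 trect [63. 26.] 4.3 head n 48
camel px [204 146  18  26] hump [0.6585 0.2324] n 112 yaw -169.2 rect [659. 233.] [84. 48.] 10.8 trect [61. 26.] 12.1 head n 47
skip [398 146  32  31 415] 0.04743437219018021
camel px [357 149  19  44] hump [ 0.6298 -0.255 ] n 56 yaw -169.5 rect [ 635. -260.] [141.  50.] 4.1 trect [109.  11.] 9.8 head n 199
skip [308 152   8  25 156] 0.030405701009963426
camel px [200 173  66  69] hump [0.4416 0.1838] n 220 yaw 54.0 rect [520. 166.] [224. 189.] 9.5 trect [244. 131.] 62.2 head n 260
camel px [236 172  17  27] hump [0.5764 0.1278] n 105 yaw -171.9 rect [578. 127.] [85. 46.] 6.7 trect [66. 23.] 10.5 head n 49
camel px [208 176  18  27] hump [0.5636 0.2148] n 113 yaw -171.2 rect [563. 215.] [86. 48.] 9.1 trect [63. 26.] 10.5 head n 56
skip [353 194  13  19 165] 0.03451277557791799
camel px [392 207  16  13] hump [ 0.5113 -0.3724] n 18 yaw 66.7 rect [ 500. -371.] [48. 37.] 82.4 trect [22.  7.] 81.2 head n 0
[[0,0,0.029,0,0,0,0.2],[0,0,0.028,0,0,0,0.2],[0,0,0,0,0,0,-0.6],[0,0,0,0,0,0,-0.6],[0,0,0,0,0,0,-0.6],[0,0,0,0,0,0,-0.6],[0.008,-0.009,-0.046,0,0,0,-0.6],[0.007,-0.009,-0.045,0,0,0,-0.6],[0.008,-0.009,-0.046,0,0,0,-0.6],[0.051,-0.004,0.001,0,0,-0.02,-0.6],[0.051,-0.003,0.001,0,0,-0.02,-0.6],[0.051,-0.002,0.001,0,0,-0.02,-0.6]]
[[0.051,-0.001,0.001,0,0,-0.02,-0.6],[0.051,0,0.001,0,0,-0.021,-0.6],[0.05,0,0.001,0,0,-0.02,-0.6],[0.051,0.002,0.001,0,0,-0.021,-0.6],[0.05,0.003,0.001,0,0,-0.02,-0.6],[0.05,0.003,0.001,0,0,-0.021,-0.6],[0.051,0.005,0.001,0,0,-0.02,-0.6],[0,0,0.038,0,0,0,-0.6],[0,0,0.038,0,0,0,-0.6],[0,0,0.038,0,0,0,-0.6],[0,0,0.003,0,0,0,-0.6]]
end [0.4746 0.1571 0.053 ] t 24.35
```

View pics/c12.png

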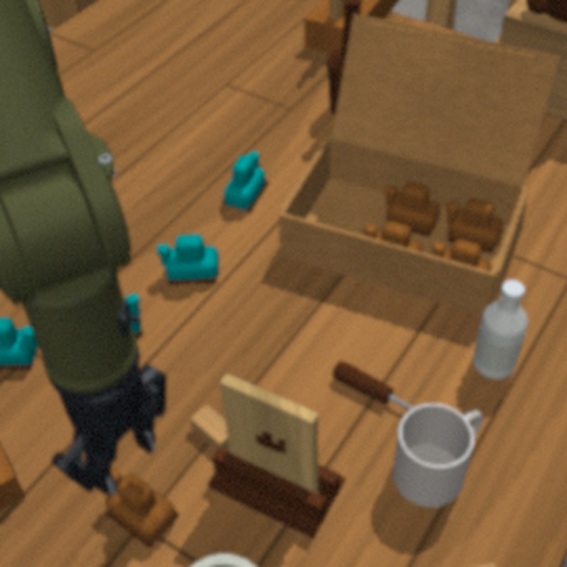

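Four camels are in the carton. I'll pick B, the last one, at crop (140,500).

Call:
step_arm:
  deltas:
    - [0, 0, 0.029, 0, 0, 0, 0.2]
    - [0, 0, 0.028, 0, 0, 0, 0.2]
    - [0, 0, 0, 0, 0, 0, -0.6]
    - [0, 0, 0, 0, 0, 0, -0.6]
    - [0, 0, 0, 0, 0, 0, -0.6]
    - [0, 0, 0, 0, 0, 0, -0.6]
    - [0.008, -0.009, -0.046, 0, 0, 0, -0.6]
    - [0.007, -0.009, -0.045, 0, 0, 0, -0.6]
    - [0.008, -0.009, -0.046, 0, 0, 0, -0.6]
    - [0.051, -0.004, 0.001, 0, 0, -0.02, -0.6]
    - [0.051, -0.003, 0.001, 0, 0, -0.02, -0.6]
    - [0.051, -0.002, 0.001, 0, 0, -0.02, -0.6]

```text
t: 25.85
position: [0.4927, -0.1957, 0.1799]
orientation: [0.0, 0.698, 0.716, 0.0]
wrist_force: [1.0, 0.8, -1.1]
finger_gap: 0.0253
```

Call:
step_arm:
  deltas:
    - [0.051, -0.001, 0.001, 0, 0, -0.02, -0.6]
    - [0.051, 0, 0.001, 0, 0, -0.021, -0.6]
    - [0.05, 0, 0.001, 0, 0, -0.02, -0.6]
    - [0.051, 0.002, 0.001, 0, 0, -0.021, -0.6]
    - [0.05, 0.003, 0.001, 0, 0, -0.02, -0.6]
    - [0.05, 0.003, 0.001, 0, 0, -0.021, -0.6]
    - [0.051, 0.005, 0.001, 0, 0, -0.02, -0.6]
    - [0, 0, 0.038, 0, 0, 0, -0.6]
    - [0, 0, 0.038, 0, 0, 0, -0.6]
    - [0, 0, 0.038, 0, 0, 0, -0.6]
    - [0, 0, 0.003, 0, 0, 0, -0.6]

```text
t: 27.22
position: [0.4728, 0.1563, 0.0537]
orientation: [-0.001, 0.645, 0.764, -0.002]
wrist_force: [-1.1, 0.1, -0.4]
finger_gap: 0.0253
```

Run:
```python
from h import *
o=snap("11"); print(cur()[2]['wrist_force'])
crop(o["scene"][0],200,60,420,250,2.5,"c13")
```

```text
[ 0.63697109  0.31609904 -0.90413601]
```

View pics/c13.png

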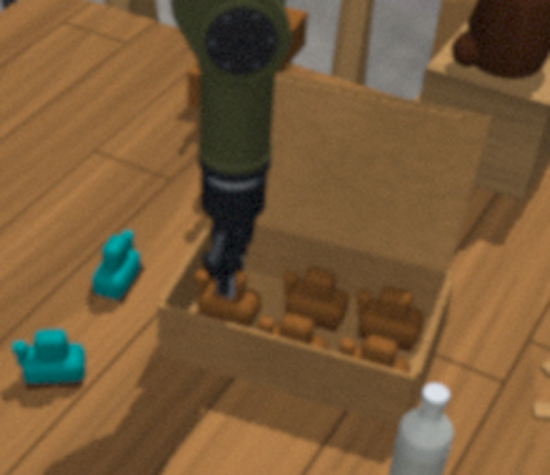

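Camel B is seated in the carton at crop (230,300). I'll release it, retreat upward and go behind the flap.

Run:
```python
from h import *
g=car(-0.095,0)
a=car(0,0.26)
plan([((*g,0.052),99.65,0.15,2),((*g,0.13),99.65,0.15),((*car(-.06,.05),0.37),60,-1),((*a,0.37),9.65,-1),((*a,0.222),9.65,-1)],vmax=.055,start=((*g,.053),99.65))
print(g,a)
```

```text
[[0,0,0.001,0,0,0,0.15],[0,0,0,0,0,0,0.15],[0,0,-0.039,0,0,0,0.15],[0,0,-0.039,0,0,0,0.15],[0.01,0.007,-0.048,0,0,0.138,-1],[0.011,0.006,-0.048,0,0,0.139,-1],[0.011,0.004,-0.048,0,0,0.138,-1],[0.012,0.002,-0.048,0,0,0.139,-1],[0.012,0.001,-0.048,0,0,0.138,-1],[0.033,-0.015,0,0,0,0.146,-1],[0.031,-0.019,0,0,0,0.147,-1],[0.028,-0.024,0,0,0,0.146,-1]]
[[0.024,-0.027,0,0,0,0.147,-1],[0.02,-0.031,0,0,0,0.146,-1],[0.015,-0.033,0,0,0,0.147,-1],[0,0,0.049,0,0,0,-1],[0,0,0.049,0,0,0,-1],[0,0,0.05,0,0,0,-1]]
end [0.5249 0.4288 0.222 ] t 27.32
[0.47434424 0.15677523] [0.52441643 0.42902103]
```

Call:
step_arm:
  deltas:
    - [0, 0, 0.001, 0, 0, 0, 0.15]
    - [0, 0, 0, 0, 0, 0, 0.15]
    - [0, 0, -0.039, 0, 0, 0, 0.15]
    - [0, 0, -0.039, 0, 0, 0, 0.15]
    - [0.01, 0.007, -0.048, 0, 0, 0.138, -1]
    - [0.011, 0.006, -0.048, 0, 0, 0.139, -1]
    - [0.011, 0.004, -0.048, 0, 0, 0.138, -1]
    - [0.012, 0.002, -0.048, 0, 0, 0.139, -1]
    - [0.012, 0.001, -0.048, 0, 0, 0.138, -1]
    - [0.033, -0.015, 0, 0, 0, 0.146, -1]
    - [0.031, -0.019, 0, 0, 0, 0.147, -1]
    - [0.028, -0.024, 0, 0, 0, 0.146, -1]

```text
t: 28.82
position: [0.5124, 0.321, 0.3735]
orientation: [-0.0, 0.955, 0.297, 0.001]
wrist_force: [0.7, -0.3, -0.2]
finger_gap: 0.0
```

Call:
step_arm:
  deltas:
    - [0.024, -0.027, 0, 0, 0, 0.147, -1]
    - [0.02, -0.031, 0, 0, 0, 0.146, -1]
    - [0.015, -0.033, 0, 0, 0, 0.147, -1]

```text
t: 29.2
position: [0.5248, 0.4297, 0.3733]
orientation: [-0.0, 0.997, 0.082, 0.0]
wrist_force: [0.3, 0.1, -0.1]
finger_gap: 0.0
```

Run:
```python
from h import *
o=snap("12")
crop(o["scene"][0],130,0,430,300,2,"c14"); crop(o["top"][0],100,90,440,330,2.2,"c15")
```

```text
(no output)
```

View pics/c14.png

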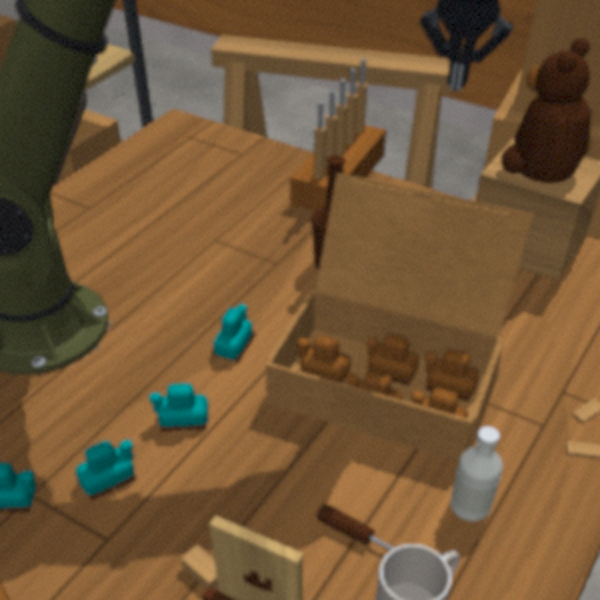

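View pics/c15.png

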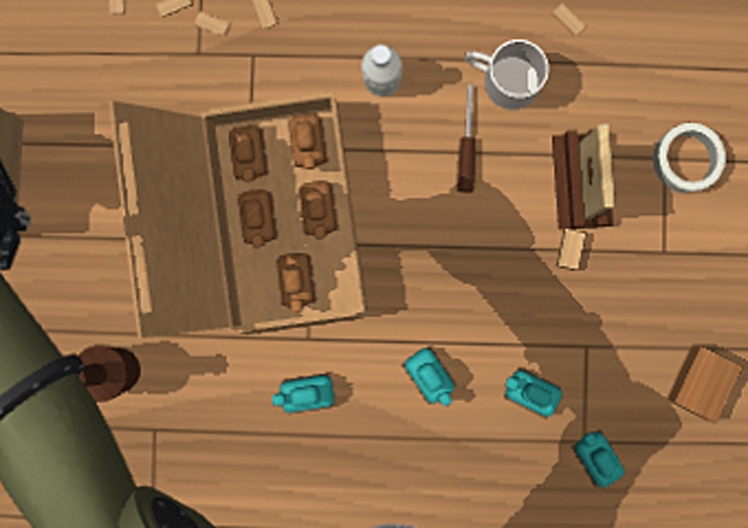

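All five camels are standing in the carton. The forearm passes near the mallet (top crop (100,370)), so I'll check clearance before lowering.

Run:
```python
from h import *
for n in("top","scene"):
    im,d,P=load("12",n)
    k=(P[...,2]>.25)&(P[...,0]>.2)&(P[...,0]<.6)&(P[...,1]>.3)&(P[...,1]<.55)
    q=P[k]
    for x0 in np.arange(.2,.6,.04):
        s=q[(q[:,0]>=x0)&(q[:,0]<x0+.04)]
        if len(s): print(n,round(x0,2),len(s),'y',s[:,1].min().round(3),s[:,1].max().round(3),'z',s[:,2].min().round(3),s[:,2].max().round(3))
im,d,P=load("0","top")
k=(P[...,2]>.03)&(P[...,2]<.4)&(P[...,0]>.27)&(P[...,0]<.42)&(P[...,1]>.3)&(P[...,1]<.48); q=P[k]
v,u=np.nonzero(k); print(u.min(),u.max(),v.min(),v.max())
for z in (.03,.1,.15,.18): s=q[q[:,2]>z]; print(z,len(s),s.min(0),s.max(0))
```

```text
top 0.28 22 y 0.3 0.324 z 0.737 0.771
top 0.32 289 y 0.3 0.345 z 0.743 0.791
top 0.36 724 y 0.3 0.38 z 0.251 0.782
top 0.4 1347 y 0.3 0.419 z 0.25 0.781
top 0.44 1964 y 0.304 0.455 z 0.25 0.781
top 0.48 2368 y 0.319 0.487 z 0.25 0.781
top 0.52 1914 y 0.326 0.495 z 0.25 0.781
top 0.56 480 y 0.332 0.457 z 0.25 0.778
scene 0.36 2 y 0.321 0.322 z 0.25 0.253
scene 0.4 13 y 0.308 0.331 z 0.25 0.254
scene 0.44 79 y 0.312 0.428 z 0.25 0.475
scene 0.48 413 y 0.317 0.442 z 0.25 0.492
scene 0.52 576 y 0.323 0.445 z 0.25 0.503
scene 0.56 199 y 0.329 0.451 z 0.25 0.496
129 177 234 272
0.03 788 [0.29793915 0.30014826 0.03000548] [0.41825904 0.45783015 0.25593006]
0.1 633 [0.29793915 0.30014826 0.10001228] [0.41825904 0.45707313 0.25593006]
0.15 280 [0.32104468 0.30014826 0.15213572] [0.41825904 0.43378332 0.25593006]
0.18 246 [0.32104468 0.30014826 0.1804893 ] [0.41825904 0.43378332 0.25593006]
```

Run:
```python
from h import *
def tcp(th,r,x=0.0):
    y=.095-r*np.cos(th)+.005*np.sin(th)+.011; z=.085+r*np.sin(th)+.005*np.cos(th)
    return (*car(x,y),z)
a=car(0,.26)
plan([((*a,0.222),9.65,-1)]+[(tcp(t,.15),9.65,-1) for t in (1.9,1.6,1.3,1.0,.75,.5,.3,.15)],vmax=.03,start=((.5249,.4288,.37),9.65))
for t in (1.9,1.6,1.3,1.0,.75,.5,.3,.15,0): print(t,np.round(tcp(t,.15),3))
```

```text
[[0,0,0.03,0,0,0,-1],[0,0,0.029,0,0,0,-1],[0,0,0.03,0,0,0,-1],[0,0,0.029,0,0,0,-1],[0,0,0.03,0,0,0,-1],[0,0.025,-0.001,0,0,0,-1],[0,0.025,-0.001,0,0,0,-1],[0,0.025,-0.001,0,0,0,-1],[0,0.025,0,0,0,0,-1],[0,0.022,-0.005,0,0,0,-1],[0,0.022,-0.005,0,0,0,-1],[0,0.023,0.002,0,0,0,-1]]
[[0,0.022,0.002,0,0,0,-1],[0,0.021,0.009,0,0,0,-1],[0,0.021,0.008,0,0,0,-1],[0,0.015,0.012,0,0,0,-1],[0,0.014,0.011,0,0,0,-1],[0,0.011,0.015,0,0,0,-1],[0,0.012,0.015,0,0,0,-1],[0,0.013,0.027,0,0,0,-1],[0,0.005,0.022,0,0,0,-1]]
end [0.5754 0.1321 0.112 ] t 29.3
1.9 [0.541 0.33  0.225]
1.6 [0.549 0.286 0.235]
1.3 [0.556 0.242 0.231]
1.0 [0.563 0.201 0.214]
0.75 [0.568 0.172 0.191]
0.5 [0.572 0.15  0.161]
0.3 [0.574 0.137 0.134]
0.15 [0.575 0.132 0.112]
0 [0.575 0.129 0.09 ]
```

Call:
step_arm:
  deltas:
    - [0, 0, 0.03, 0, 0, 0, -1]
    - [0, 0, 0.029, 0, 0, 0, -1]
    - [0, 0, 0.03, 0, 0, 0, -1]
    - [0, 0, 0.029, 0, 0, 0, -1]
    - [0, 0, 0.03, 0, 0, 0, -1]
    - [0, 0.025, -0.001, 0, 0, 0, -1]
    - [0, 0.025, -0.001, 0, 0, 0, -1]
    - [0, 0.025, -0.001, 0, 0, 0, -1]
    - [0, 0.025, 0, 0, 0, 0, -1]
    - [0, 0.022, -0.005, 0, 0, 0, -1]
    - [0, 0.022, -0.005, 0, 0, 0, -1]
    - [0, 0.023, 0.002, 0, 0, 0, -1]

```text
t: 30.8
position: [0.5534, 0.263, 0.236]
orientation: [-0.0, 0.996, 0.084, 0.001]
wrist_force: [0.4, 1.2, 0.7]
finger_gap: 0.0003
```

Run:
```python
from h import *
o=snap("13")
crop(o["scene"][0],230,0,430,220,2.6,"c16")
print(cur()[2]['wrist_force'])
```

```text
[ 0.39267955  0.3858488  -0.31875262]
```

View pics/c16.png

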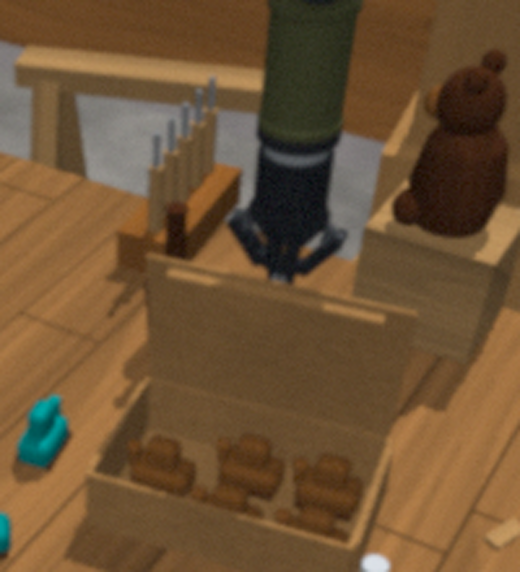

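The flap is following the finger and is about upright. I'll continue along the arc.

Call:
step_arm:
  deltas:
    - [0, 0.022, 0.002, 0, 0, 0, -1]
    - [0, 0.021, 0.009, 0, 0, 0, -1]
    - [0, 0.021, 0.008, 0, 0, 0, -1]
    - [0, 0.015, 0.012, 0, 0, 0, -1]
    - [0, 0.014, 0.011, 0, 0, 0, -1]
    - [0, 0.011, 0.015, 0, 0, 0, -1]
    - [0, 0.012, 0.015, 0, 0, 0, -1]
    - [0, 0.013, 0.027, 0, 0, 0, -1]
    - [0, 0.005, 0.022, 0, 0, 0, -1]

```text
t: 32.02
position: [0.5751, 0.1307, 0.1126]
orientation: [0.0, 0.997, 0.084, -0.0]
wrist_force: [0.0, -0.0, 0.9]
finger_gap: 0.0002
```

Run:
```python
from h import *
o=snap("14")
crop(o["scene"][0],230,50,430,250,2.6,"c17")
```

```text
(no output)
```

View pics/c17.png

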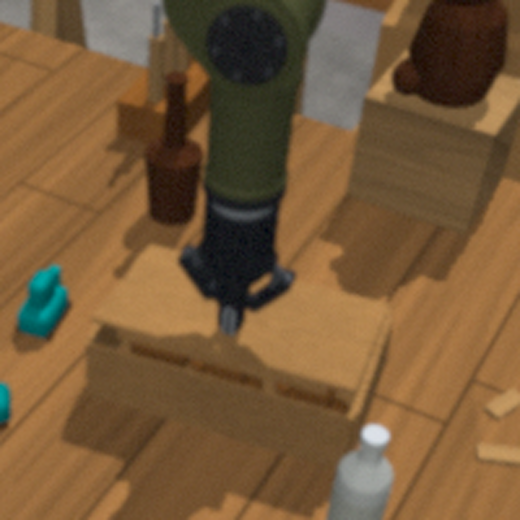

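Call:
step_arm:
  deltas:
    - [0, 0, -0.008, 0, 0, 0, -1]
    - [0, 0.022, 0, 0, 0, 0, -1]
    - [0, 0, 0.01, 0, 0, 0, -1]
    - [0, 0, 0.01, 0, 0, 0, -1]
    - [0, 0, 0.006, 0, 0, 0, -1]

```text
t: 32.75
position: [0.5784, 0.1115, 0.0955]
orientation: [-0.0, 0.996, 0.085, -0.0]
wrist_force: [0.1, -0.5, 0.4]
finger_gap: 0.0001
```

Call:
step_arm:
  deltas:
    - [0, 0, 0.003, 0, 0, 0, -1]
    - [0, 0, 0, 0, 0, 0, -1]

```text
t: 33.0
position: [0.5787, 0.1107, 0.093]
orientation: [-0.0, 0.996, 0.084, -0.0]
wrist_force: [0.8, -0.4, 0.6]
finger_gap: -0.0001
```

Run:
```python
from h import *
def flapfit(P):
    ex=np.array([np.cos(CA),np.sin(CA)]); d=P[...,:2]-CC
    X=d@ex; Y=d@np.array([-ex[1],ex[0]])
    k=(np.abs(X)<.14)&(np.abs(X)>.06)&(Y>-.07)&(Y<.08)&(P[...,2]>.07)&(P[...,2]<.14)
    A=np.c_[Y[k],X[k],np.ones(k.sum())]; c=np.linalg.lstsq(A,P[...,2][k],rcond=None)[0]
    return k.sum(),-c[0],c[1:]
o=snap("15")
for n in o: print(n,flapfit(o[n][2]))
crop(o["scene"][0],230,50,430,250,2.6,"c18")
```

```text
scene (np.int64(1614), np.float64(0.013429760312403366), array([-0.00019809,  0.09167773]))
top (np.int64(823), np.float64(0.012296323760267078), array([0.00107962, 0.09101872]))
```

View pics/c18.png

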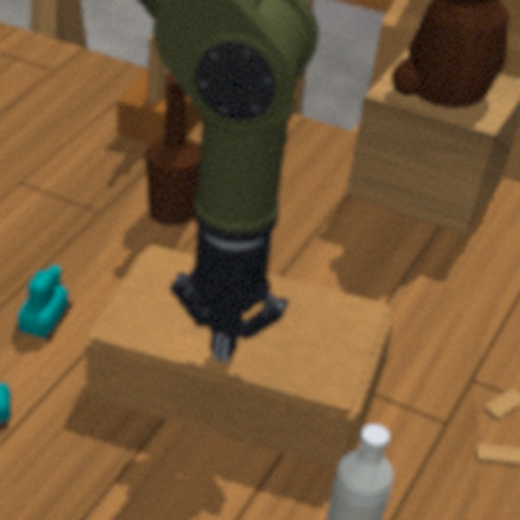

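Nearly shut (slope about 0.013). I'll press down a little more until the force rises.

Call:
step_arm:
  deltas:
    - [0, 0, 0.002, 0, 0, 0, -1]
    - [0, 0, 0, 0, 0, 0, -1]

```text
t: 33.35
position: [0.5789, 0.1103, 0.0913]
orientation: [0.0, 0.996, 0.084, 0.0]
wrist_force: [-0.7, -0.2, -0.1]
finger_gap: 0.0001
```

Call:
step_arm:
  deltas:
    - [0, 0, 0.001, 0, 0, 0, -1]
    - [0, 0, 0, 0, 0, 0, -1]

```text
t: 33.6
position: [0.5789, 0.1103, 0.0902]
orientation: [0.0, 0.996, 0.084, -0.0]
wrist_force: [-0.5, 0.4, -0.3]
finger_gap: 0.0001
```

Call:
step_arm:
  deltas:
    - [0, 0, 0.001, 0, 0, 0, -1]
    - [0, 0, 0.001, 0, 0, 0, -1]

```text
t: 33.85
position: [0.5791, 0.1103, 0.0898]
orientation: [-0.0, 0.996, 0.084, 0.0]
wrist_force: [-5.6, -1.3, 20.2]
finger_gap: -0.0003
```

Call:
step_arm:
  deltas:
    - [0, 0, 0.001, 0, 0, 0, -1]
    - [0, 0, 0, 0, 0, 0, -1]

```text
t: 34.1
position: [0.5791, 0.1103, 0.0898]
orientation: [-0.0, 0.996, 0.084, 0.001]
wrist_force: [-5.8, -1.6, 21.3]
finger_gap: 0.0002
```

Call:
step_arm:
  deltas:
    - [0, 0, -0.03, 0, 0, 0, -1]
    - [0, 0, -0.05, 0, 0, 0, -1]
    - [0, 0, -0.05, 0, 0, 0, -0.5]
    - [-0.02, 0.04, -0.04, 0, 0, -0.15, -0.3]
    - [-0.03, 0.04, -0.02, 0, 0, -0.15, 0]
    - [-0.02, 0.045, 0, 0, 0, -0.15, 0]
    - [-0.01, 0.045, 0, 0, 0, -0.15, 0]

```text
t: 34.98
position: [0.5697, -0.0734, 0.2784]
orientation: [0.0, 0.926, 0.377, 0.0]
wrist_force: [0.1, 0.2, -0.1]
finger_gap: 0.0428
```

```bash
cat >> h.py <<'E'
def flapfit(P):
    ex=np.array([np.cos(CA),np.sin(CA)]); d=P[...,:2]-CC
    X=d@ex; Y=d@np.array([-ex[1],ex[0]])
    k=(np.abs(X)<.14)&(Y>-.07)&(Y<.08)&(P[...,2]>.07)&(P[...,2]<.14)
    A=np.c_[Y[k],X[k],np.ones(k.sum())]; c=np.linalg.lstsq(A,P[...,2][k],rcond=None)[0]
    return k.sum(),-c[0],c[1:]
E
python3 - <<'E'
from h import *
o=snap("16")
for n in o:
    im,d,P=o[n]; print(n,flapfit(P))
    k=(P[...,2]>.168)&(P[...,2]<.19)&(P[...,0]>.55)&(P[...,0]<.72)&(P[...,1]>-.34)&(P[...,1]<-.2)
    q=P[k]; print(len(q),q.mean(0), cv2.minAreaRect((q[:,:2]*1000).astype(np.float32)), np.percentile(q[:,2],[50,95]))
    t=q[q[:,2]>.175]; print('top',len(t),t.mean(0),cv2.minAreaRect((t[:,:2]*1000).astype(np.float32)))
crop(o["scene"][0],130,60,430,360,2,"c19"); crop(o["top"][0],100,90,440,330,2.2,"c20")
E
```

```text
scene (np.int64(2868), np.float64(0.00028893452910513126), array([-5.97782605e-05,  9.04633378e-02]))
397 [ 0.63226824 -0.2644664   0.17806144] ((629.9017333984375, -262.4953918457031), (110.20838928222656, 16.236501693725586), 4.507537364959717) [0.17930407 0.18203027]
top 318 [ 0.63141443 -0.26358116  0.17973083] ((629.736572265625, -262.4599609375), (109.86957550048828, 16.204133987426758), 4.418635845184326)
top (np.int64(4408), np.float64(0.0001736166956358301), array([0.00018959, 0.08983241]))
202 [ 0.63006522 -0.26077675  0.1789321 ] ((631.156982421875, -261.54559326171875), (107.2028579711914, 16.282337188720703), 4.715094089508057) [0.17945157 0.18428746]
top 173 [ 0.63144423 -0.26106332  0.18002115] ((631.6968994140625, -261.5824890136719), (106.12361145019531, 14.902586936950684), 4.669415473937988)
```

View pics/c19.png

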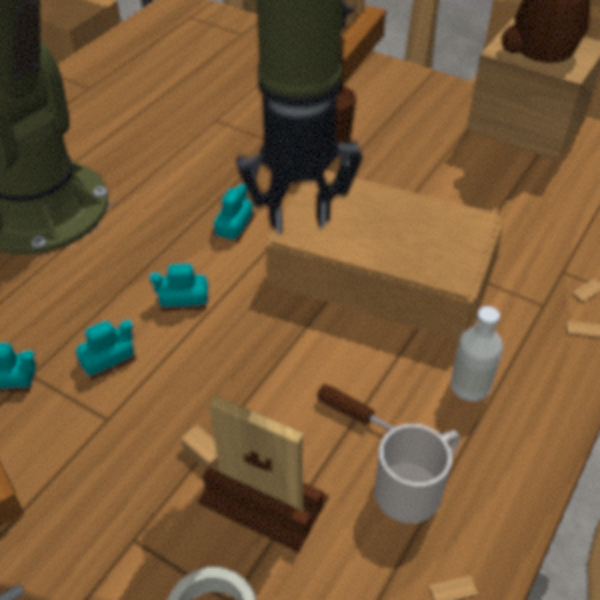

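View pics/c20.png

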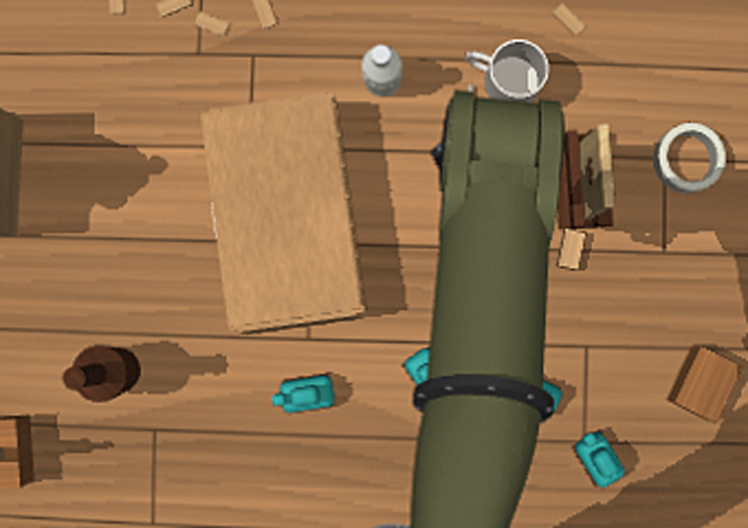

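The flap is shut flat (slope 0.0002, top surface at 0.090). The board is at (0.6305, -0.262), yaw 4.6°, still in the rack. I'll go grasp it.

Run:
```python
from h import *
B=(.6305,-.262)
p,M,o=cur()
plan([((*B,.25),94.6,.2),((*B,.141),94.6,.2)],vmax=.05,start=((.5697,-.0734,.2754),M))
```

```text
[[-0.014,0.03,0.004,0,0.001,-0.148,0.2],[-0.019,0.027,0.004,0,0,-0.148,0.2],[-0.022,0.024,0.004,0,0.001,-0.148,0.2],[-0.026,0.021,0.005,0.001,0.001,-0.148,0.2],[-0.029,0.016,0.004,0,0,-0.148,0.2],[-0.03,0.012,0.005,0.001,0.001,-0.147,0.2],[0,0,0.036,0,0,0,0.2],[0,0,0.036,0,0,0,0.2],[-0.001,0,0.037,0,0,0,0.2]]
end [ 0.6302 -0.2625  0.1408] t 35.08
```

Call:
step_arm:
  deltas:
    - [-0.014, 0.03, 0.004, 0, 0, -0.148, 0.2]
    - [-0.019, 0.027, 0.004, 0, 0, -0.148, 0.2]
    - [-0.022, 0.024, 0.004, 0, 0, -0.148, 0.2]
    - [-0.026, 0.021, 0.005, 0, 0, -0.148, 0.2]
    - [-0.029, 0.016, 0.004, 0, 0, -0.148, 0.2]
    - [-0.03, 0.012, 0.005, 0, 0, -0.147, 0.2]
    - [0, 0, 0.036, 0, 0, 0, 0.2]

```text
t: 35.95
position: [0.6326, -0.2628, 0.2162]
orientation: [0.002, 0.678, 0.735, 0.0]
wrist_force: [-0.4, 0.8, -1.1]
finger_gap: 0.0514
```

Run:
```python
from h import *
o=snap("17")
crop(o["scene"][0],180,130,380,330,2.7,"c21")
```

```text
(no output)
```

View pics/c21.png

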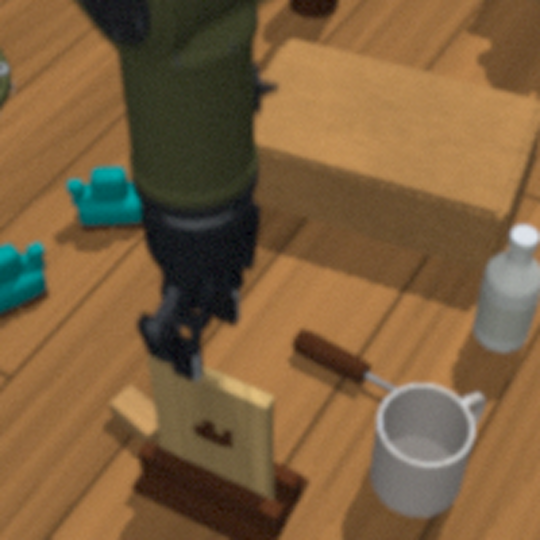

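Call:
step_arm:
  deltas:
    - [0, 0, 0.037, 0, 0, 0, 0.2]
    - [0, 0, 0.037, 0, 0, 0, 0.2]
    - [0, 0, 0, 0, 0, 0, 0.2]
    - [0, 0, 0, 0, 0, 0, -0.8]
    - [0, 0, 0, 0, 0, 0, -0.8]
    - [0, 0, 0, 0, 0, 0, -0.8]
    - [0, 0, 0, 0, 0, 0, -0.8]
    - [0, 0, 0, 0, 0, 0, -0.8]
  squeeze: 50

```text
t: 37.05
position: [0.6326, -0.2598, 0.1436]
orientation: [0.002, 0.677, 0.736, 0.001]
wrist_force: [0.5, -0.9, 6.9]
finger_gap: 0.0132
```

Call:
step_arm:
  deltas:
    - [0, 0, -0.03, 0, 0, 0, -0.8]
    - [0, 0, -0.04, 0, 0, 0, -0.8]
    - [0, 0, -0.04, 0, 0, 0, -0.8]
    - [0, 0, 0, 0, 0, 0, -0.8]

```text
t: 37.55
position: [0.633, -0.2597, 0.2556]
orientation: [0.003, 0.677, 0.736, 0.001]
wrist_force: [-0.7, 0.6, -1.9]
finger_gap: 0.0134
```

```bash
cat >> h.py <<'E'
def Rtilt(th):
    ey=np.array([-np.sin(CA),np.cos(CA),0]); ez=np.array([0,0,1.])
    m=np.cos(th)*ey-np.sin(th)*ez; u=np.sin(th)*ey+np.cos(th)*ez
    z=-u; return np.c_[m,np.cross(z,m),z]
def btcp(x,th,L,off=0.0,dz=0.0):
    yb=-.095-.085*np.tan(th)-off
    cy=yb+.085*np.sin(th)-.007*np.cos(th); cz=.085*np.cos(th)+.007*np.sin(th)
    return np.array([*car(x,cy+L*np.sin(th)),cz+L*np.cos(th)+dz])
E
python3 - <<'E'
from h import *
o=snap("18"); p,M,ob=cur(); print(p,ob['wrist_force'])
crop(o["scene"][0],180,100,380,330,2.5,"c22")
P=o["top"][2]
th=.3
W1=(*car(-.02,-.17),.255)
plan([(W1,99.65,-.8),(btcp(-.02,th,.0486,.03,.06),Rtilt(th),-.8),(btcp(-.02,th,.0486,.008,.012),Rtilt(th),-.8)],vmax=.045,start=((.6326,-.2608,.2536),94.6))
print(Rtilt(0)-Rdown(99.65)); print(btcp(-.02,th,.0486,.008,.012))
E
```

```text
[ 0.63108121 -0.25920627  0.25122206] [-0.42141124 -0.35040514 -2.053177  ]
[[0.044,-0.006,0,0,0,-0.015,-0.8],[0.045,-0.005,0,0,0,-0.015,-0.8],[0.044,-0.004,0,0,0,-0.015,-0.8],[0.045,-0.004,0,0,0,-0.014,-0.8],[0.045,-0.003,-0.001,0,0,-0.015,-0.8],[0.044,-0.003,0,0,0,-0.014,-0.8],[0.026,0,0.032,0,-0.15,0,-0.8],[0.03,0,0.029,0,-0.15,0,-0.8],[0.018,0,0.019,0,0,0,-0.8],[0.017,0,0.02,0,0,0,-0.8]]
end [0.5642 0.0737 0.1418] t 37.65
[[ 8.32667268e-17  0.00000000e+00 -0.00000000e+00]
 [ 0.00000000e+00 -8.32667268e-17 -0.00000000e+00]
 [ 0.00000000e+00 -0.00000000e+00  0.00000000e+00]]
[0.56445911 0.07421344 0.1417016 ]
```

View pics/c22.png

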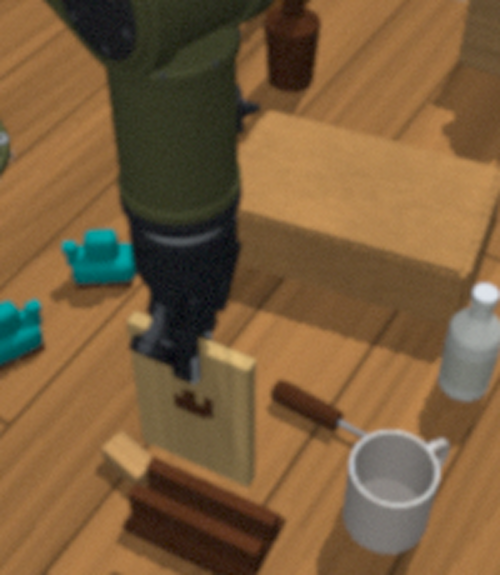

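The board is lifted clear of the rack and gripped at its top centre. I'll carry it to the wall and tilt it.

Call:
step_arm:
  deltas:
    - [0.044, -0.006, 0, 0, 0, -0.015, -0.8]
    - [0.045, -0.005, 0, 0, 0, -0.015, -0.8]
    - [0.044, -0.004, 0, 0, 0, -0.015, -0.8]
    - [0.045, -0.004, 0, 0, 0, -0.014, -0.8]
    - [0.045, -0.003, -0.001, 0, 0, -0.015, -0.8]
    - [0.044, -0.003, 0, 0, 0, -0.014, -0.8]
    - [0.013, 0, 0.016, 0, -0.075, 0, -0.8]
    - [0.013, 0, 0.016, 0, -0.075, 0, -0.8]
    - [0.015, 0, 0.015, 0, -0.075, 0, -0.8]
    - [0.015, 0, 0.014, 0, -0.075, 0, -0.8]
    - [0, 0, 0, 0, 0, 0, -0.8]

```text
t: 39.02
position: [0.5638, 0.0538, 0.1823]
orientation: [0.112, 0.634, 0.759, -0.098]
wrist_force: [-0.1, -0.4, -0.8]
finger_gap: 0.0135
```

Run:
```python
from h import *
o=snap("19"); p,M,ob=cur(); print(p,ob['wrist_force'],tocar(p),'tilt',np.arccos(-M[2,2]))
print(btcp(-.02,.3,.0486,.03,.06))
crop(o["scene"][0],220,80,420,270,2.7,"c23")
# board points in carton frame
im,d,P=o["scene"]; ex=np.array([np.cos(CA),np.sin(CA)]); D=P[...,:2]-CC; X=D@ex; Y=D@np.array([-ex[1],ex[0]])
k=(np.abs(X+.02)<.05)&(Y>-.2)&(Y<-.098)&(P[...,2]>.02)&(P[...,2]<.2)
A=np.c_[P[...,2][k],X[k],np.ones(k.sum())]; c=np.linalg.lstsq(A,Y[k],rcond=None)[0]; r=Y[k]-A@c; g=np.abs(r)<.008
c=np.linalg.lstsq(A[g],Y[k][g],rcond=None)[0]; print('board face tilt',np.arctan(c[0]),'yaw',c[1],'y at z0',c[2],g.sum(),k.sum(),'zmin',np.percentile(A[g][:,0],1),np.percentile(X[k][g],[1,99]))
```

```text
[0.56544455 0.05043467 0.18464263] [-0.97425887 -0.87096306 -1.50264823] [-0.02301452 -0.12010693] tilt 0.29967429178599747
[0.56814695 0.05252473 0.1897016 ]
board face tilt 0.2984769724482843 yaw 0.016387131731944227 y at z0 -0.18010618325904543 1656 1682 zmin 0.0597160924078758 [-0.0690951   0.02714938]
```

View pics/c23.png

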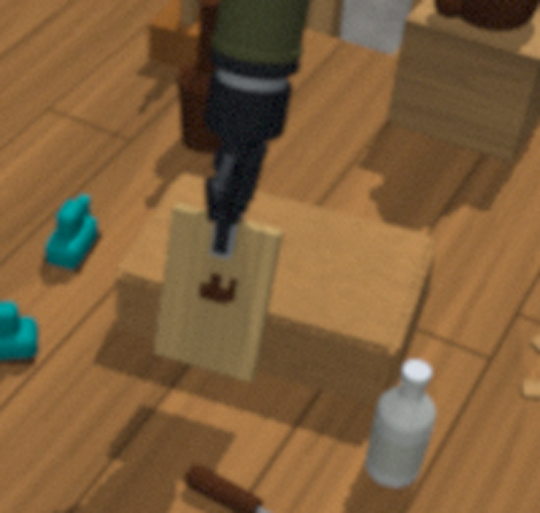

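The board is tilted 0.298 rad, square to the wall, with its bottom about 55 mm above the bench. I'll lower it most of the way.

Call:
step_arm:
  deltas:
    - [0.011, 0, 0.014, 0, 0, 0, -0.8]
    - [0.011, 0, 0.014, 0, 0, 0, -0.8]
    - [0.01, 0, 0.014, 0, 0, 0, -0.8]
    - [0, 0, 0, 0, 0, 0, -0.8]

```text
t: 39.62
position: [0.5618, 0.0691, 0.1339]
orientation: [0.113, 0.636, 0.757, -0.097]
wrist_force: [-0.8, -0.8, -1.7]
finger_gap: 0.0134
```

```bash
cat >> h.py <<'E'
def boardfit(P):
    ex=np.array([np.cos(CA),np.sin(CA)]); D=P[...,:2]-CC; X=D@ex; Y=D@np.array([-ex[1],ex[0]])
    k=(np.abs(X+.02)<.07)&(Y>-.2)&(Y<-.098)&(P[...,2]>.006)&(P[...,2]<.2)
    A=np.c_[P[...,2][k],X[k],np.ones(k.sum())]; c=np.linalg.lstsq(A,Y[k],rcond=None)[0]; g=np.abs(Y[k]-A@c)<.01
    for _ in range(4):
        c=np.linalg.lstsq(A[g],Y[k][g],rcond=None)[0]; g=np.abs(Y[k]-A@c)<.004
    print('face tilt',np.arctan(c[0]).round(4),'yaw',c[1].round(4),'y0',c[2].round(4),'touch y0',(-.095-.085*c[0]-.014*np.hypot(1,c[0])).round(4),g.sum(),'z',np.percentile(A[g][:,0],[1,99]).round(4),'x',np.percentile(X[k][g],[1,99]).round(3))
E
python3 - <<'E'
from h import *
o=snap("20"); p,M,ob=cur(); print(p,ob['wrist_force'])
boardfit(o["scene"][2])
crop(o["scene"][0],220,80,420,270,2.7,"c24")
E
```

```text
[0.56279891 0.06868976 0.13555165] [ 0.18850716 -0.15858007 -2.25567056]
face tilt 0.2988 yaw 0.0064 y0 -0.1502 touch y0 -0.1358 1779 z [0.0112 0.1682] x [-0.081  0.027]
```

View pics/c24.png

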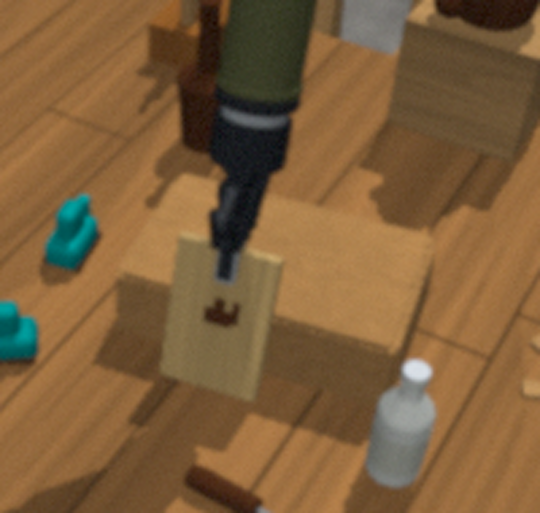

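Call:
step_arm:
  deltas:
    - [0.006, 0, 0, 0, 0, 0, -0.8]
    - [0.005, 0, 0.001, 0, 0, 0, -0.8]
    - [0, 0, 0, 0, 0, 0, -0.8]

```text
t: 40.1
position: [0.561, 0.0796, 0.1315]
orientation: [0.114, 0.636, 0.757, -0.096]
wrist_force: [0.2, -0.2, -2.0]
finger_gap: 0.0134
```

Call:
step_arm:
  deltas:
    - [0.001, 0, 0.002, 0, 0, 0, -0.8]
    - [0, 0, 0, 0, 0, 0, -0.8]

```text
t: 40.35
position: [0.5611, 0.0792, 0.1295]
orientation: [0.115, 0.637, 0.757, -0.096]
wrist_force: [-0.0, 0.6, -0.3]
finger_gap: 0.0135
```

Run:
```python
from h import *
o=snap("21"); p,M,ob=cur(); print(p,ob['wrist_force'])
boardfit(o["scene"][2])
```

```text
[0.56112104 0.07919352 0.12948625] [-0.46349583  0.51912025  0.65010102]
face tilt 0.2971 yaw 0.0017 y0 -0.1389 touch y0 -0.1357 1421 z [0.0081 0.1341] x [-0.079  0.029]
```

Call:
step_arm:
  deltas:
    - [0.002, 0, -0.001, 0, 0, 0, -0.8]
    - [0.001, 0, 0, 0, 0, 0, -0.8]
    - [0, 0, 0.001, 0, 0, 0, -0.8]

```text
t: 40.83
position: [0.5606, 0.082, 0.1292]
orientation: [0.115, 0.636, 0.757, -0.096]
wrist_force: [-3.8, 1.3, 12.1]
finger_gap: 0.0134
```

Firm on the bench and at the wall. I'll ease off 0.5 mm, open, and withdraw along the board.

Call:
step_arm:
  deltas:
    - [0, 0, -0.0005, 0, 0, 0, -0.8]
    - [0, 0, 0, 0, 0, 0, -0.3]
    - [0, 0, 0, 0, 0, 0, -0.2]
    - [0, 0, 0, 0, 0, 0, -0.1]
    - [0, 0, -0.01, 0, 0, 0, -0.1]
    - [0, 0, -0.02, 0, 0, 0, -0.1]
    - [0, 0, -0.03, 0, 0, 0, -0.1]
    - [0, 0, -0.04, 0, 0, 0, -0.1]
    - [0, 0, -0.04, 0, 0, 0, -0.1]
    - [0, 0, -0.04, 0, 0, 0, -0.1]

```text
t: 42.08
position: [0.551, 0.1352, 0.3029]
orientation: [0.114, 0.636, 0.757, -0.096]
wrist_force: [0.9, 0.6, 0.0]
finger_gap: 0.0386
```

Run:
```python
from h import *
o=snap("22"); p,M,ob=cur(); print(ob['t'],p,ob['wrist_force'])
boardfit(o["scene"][2]); 
for n in o: print(n,flapfit(o[n][2]))
crop(o["scene"][0],200,60,420,270,2.7,"c25")
```

```text
42.175 [0.55239537 0.13730689 0.30566478] [-0.01213163  0.12256089  0.27870937]
face tilt 0.2976 yaw -0.0014 y0 -0.1362 touch y0 -0.1357 1307 z [0.0077 0.1258] x [-0.08   0.028]
scene (np.int64(2445), np.float64(0.0008082925224526529), array([-2.34053461e-07,  9.04719411e-02]))
top (np.int64(3407), np.float64(-0.001030077846968775), array([-1.65045390e-05,  8.96879256e-02]))
```

View pics/c25.png

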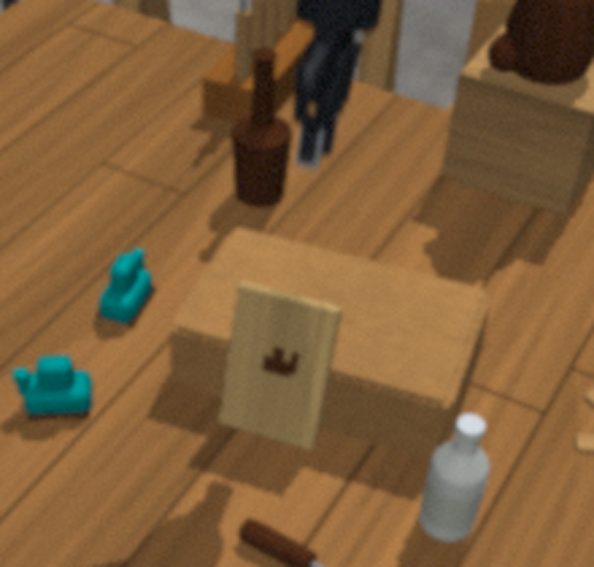

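The board leans on the wall at crop (280,365), tilted 0.298 rad. I'll let it settle and do a last check, including the bystanders.

Call:
step_arm:
  deltas:
    - [0, 0, -0.04, 0, 0, 0, -0.1]
    - [0, 0, -0.02, 0, 0, 0, -0.1]
    - [0, 0, 0, 0, 0, 0, -0.1]
    - [0, 0, 0, 0, 0, 0, -0.1]
    - [0, 0, 0, 0, 0, 0, -0.1]
    - [0, 0, 0, 0, 0, 0, -0.1]

```text
t: 42.92
position: [0.5482, 0.1517, 0.3575]
orientation: [0.114, 0.637, 0.757, -0.097]
wrist_force: [-1.1, -0.2, 0.1]
finger_gap: 0.0386
```

Run:
```python
from h import *
o=snap("23"); boardfit(o["scene"][2])
im0,_,P0=load("0","top")
for nm,(x0,y0,x1,y1) in dict(gouge=(303,120,322,182),offcut=(350,190,373,214),block=(398,242,445,285),glue=(258,106,290,136),mug=(310,100,355,142),tape=(390,140,436,182),mallet=(125,240,170,275)).items():
    r=[]
    for P in (P0,o["top"][2]):
        q=P[y0:y1,x0:x1].reshape(-1,3); q=q[(q[:,2]>.015)&(q[:,2]<.24)]; r.append(q.mean(0))
    print(nm,((r[1]-r[0])*1000).round(1))
cv2.imwrite("pics/fin.png",o["top"][0])
```

```text
face tilt 0.2953 yaw 0.0 y0 -0.136 touch y0 -0.1355 1299 z [0.0075 0.1247] x [-0.08   0.028]
gouge [0.5 0.1 0.5]
offcut [-0.3 -0.2  0.2]
block [ 0.  -0.1  0.3]
glue [ 0.2  0.  -0.3]
mug [-0.3  0.2  0.2]
tape [-0.2 -0.1  0.1]
mallet [-3.8  7.  13.6]
```

View pics/fin.png

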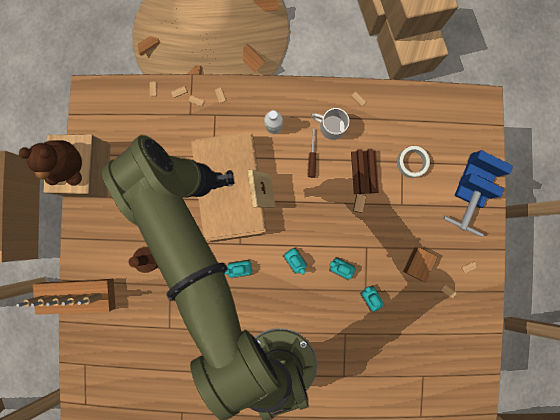

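The board is stable, the rack is empty and no brown camel is left on the bench. The mallet's apparent shift comes from the arm partly hiding it; it looks unmoved. I'll hand in.

```bash
python3 -c "
from bench import bot
print(bot.close_job())"
```

```text
the job is handed in; nothing more can be done
None
```

I handed the job in at about 43 s of the 210 s, with all three steps done as far as my checks show; the hand-in gives no verdict.

- **Camels:** All five brown camels are standing in the carton. I last saw them upright just before closing the flap. The four turquoise look-alikes stayed on the bench.
- **Flap:** It is fully shut. The flap top measured within 0.001 rad of flat, at about 90 mm above the bench.
- **Board:** It leans on the tab-side wall, tilted 0.295 rad (about 17°), square to the wall, and about 26 mm along from the wall's middle. Its tilt and position barely changed over the last second. The gap to the wall measured about 0.5 mm, below what the cameras can resolve. I take it as touching, because it could not stand alone at that tilt.
- **Bystanders:** The gouge, offcut, block, glue, mug and tape all moved less than 1 mm. The mallet check was not usable because the arm partly hid it, giving a false reading of about 8 mm sideways. It looked unmoved in the pictures.
- **Forces:** One camel was briefly pressed onto the carton floor, with the wrist reading about 59 N in all (limit 120 N). I backed off straight away. That contact was through the gripped camel, so I don't expect it to count against the 40 N limit for the arm or gripper body, but I can't confirm that.

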